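Stack a well plate in its carrier and press the cover home until it clicks

ROBOT

A 6-joint arm with a two-finger parallel gripper is mounted at the origin on a cart in front of the work surface, level with it; the furniture and walls round the work are solid. World frame = base frame: x ahead of the robot, y to its left, z up, the work surface at z = 0. Lengths are in m, angles in rad, forces in N, time in s.
With the tool pointing down it reaches from about 0.225 to 0.875 m from the base axis. Payload 3.4 kg.
Tool frame: the origin (TCP) lies at the very end of the fingers, on their centre line; the grasp point (between the pads) lies 19 mm behind it; z points along the fingers, y is the direction in which the jaws open and shut (so a half turn about z gives the same grasp; the last joint's range is limited). The gripper opens to 85 mm and grips with 20 to 120 N. Pads are 22 mm wide; open, the fingers measure 114 mm over their backs; the gripper's body (76 mm by 85 mm) begins 54 mm behind the grasp point. The pads swing forward as they close: fully open they stand 13 mm farther back than shut.
Start: joints at [-1.457, 0.276, 1.505, -0, 1.361, -0.121], TCP at [0.134, -0.559, 0.231] pointing down, gripper open.
Joint ranges: [-2.89, 2.89], [-0.75, 2.08], [0.22, 2.7], [-1.18, 4.32], [0.11, 2.71], [-2.7, 2.7]. Speed limits (rad/s): [2.57, 2.57, 3.14, 3.14, 3.14, 3.14].

INTERFACE

Orientations are given as a unit quaternion [w, x, y, z].
In Python, from rig import telemetry, cams, sign_off, spotter gives the robot as it stands.
- The arm moves only by the tool servo_tool, never from a script. Its argument "steps" is a list of rows, each a list of 6 numbers: the shift along the tool's x, y, z in mm, then the turn, a rotation vector about the tool's x, y, z in degrees. In form: [[x, y, z, ax, ay, az], ...]. A call has 1 to 8 rows; each row is the pose to reach, as a shift and turn from the pose commanded when the call began, along the tool's axes at that moment; what a row does not reach only later rows make up. A row lasts 1/10 s, in which the tool goes at most 50 mm and 8.59 degrees, less where a joint would pass 70% of its speed; a pose out of reach is approached as far as the arm can. A call with a gripper value outside its range is refused whole. "hand" is the closure in counts, from 0 (fully open) to 255 (shut), set as the call begins (left out, the last holds). The fingers move at their own pace and stop on an object; "grip_force" is the grip in N (left out, the last holds). Time passes only in rows, so rows that repeat a pose let the fingers close. It gives the time, the measured TCP pose, the force and the opening at its end, in the units of the state.
- telemetry.get_state(): the state, without advancing time (a new reading comes with each control period).
- cams.get_image(name): name is "side" or "top"; returns (picture, depth): 400x640x3 uint8, red, green, blue; 400x640 float32, m along the optical axis (not along the pixel's ray), 0 where there is no reading.
- cams.camera_model(name): a dict with "camera_matrix" (3x3 intrinsics, pixels), "origin" and "rotation" of the camera in the world. Camera axes: x right, y up, looking along -z (the intrinsics and any distortion apply to the point x, -y, -z); pixel columns grow to the right and rows downward; lengths in m; the calibration is good to about 2 mm. A picture is of the moment at which its call begins. camera_model takes no time and is no camera call.
- sign_off(): hands the job in, once; it reports no verdict.
Trained networks look in the newest picture that a camera, given by its name, has taken for a name from the list of things; names that differ only in an ending like _2 or _b are one class to them, and where a whole thing is asked for, a point or a joint stands for the part that bears it (a point fixed in the world has none). Each returns a list of dicts, best first, with "conf" (0 to 1); they miss things now and then, are a little off and sometimes report something else, mostly with a low value. They report only what shows in the picture. A call takes as long as a camera call.
- spotter.outline_of(query, camera): "region" (400x640 bool, what is visible of it) and "rect" ([left, top, width, height] in pixels, round what is visible of it).
The state is a dict: "clock": time; "qpos": joint angles; "qd": joint speeds; "effort": joint torques, N m; "position": TCP position; "ee_rot": TCP orientation; "contact_force": force on the tool from outside, world axes, zero at the start; "moment": the same for the moment, N m; "width": finger opening in m.
Only numpy, scipy, OpenCV 4.12 (cv2) and the standard library are available. Lean on these libraries where they do the work, as an engineer would, in place of code of your own. Each camera call takes 0.05 s, during which the arm holds its last target.

TASK

Put the loose well plate on the plate that is already in the spring carrier, cut corners over cut corners, so that its skirt drops over the rim below. Then put the cover on top of it in the same way round and press it down against the springy floor until the catches at both ends snap over its tongues; stop at the click, do not crush the stack against the floor's hard stop (never over 30 N on the plate). Let go: the cover must stay down, level, by itself. Leave the other things where they are.

Things in the scene. Friction and masses are not known exactly. Their poses are not given: they have to be found in the camera images.
- carrier: Well-plate carrier fixed to the worktop: aluminium base 150x66x6 mm, a grey post at each end of its long axis (16 mm thick, inner faces 57 mm from the centre, tops 57 mm above the worktop), long sides open for fingers. Between the posts a sprung floor carries the bottom plate. Origin: underside centre, on the worktop; x along the length to the cut-corner end; z up.
- floor (a joint): Sprung floor of the carrier with the bottom plate clipped on: metres gone down, 0 unloaded, 0.0175 at the hard stop. It yields straight down: 6 N at the start (about 4.5 N with plate and cover on it), 0.16 N more per mm. 0.0125 to 0.017 when the pawls have caught the cover.
- post_top (a point): Top centre of the carrier's +x post. On each post's inner face a spring pawl, sloped above, flat below, projects to 51 mm from the centre; plates pass, the cover's tongues push it back. Pressing mid-cover the force climbs to 13 to 20 N, falls to about half as the tongues pass the tips and, 2 to 4 mm on, to 4 to 7 N at the click. It comes 12.5 to 17 mm down: the pawls' height is unknown; feel for it.
- bottom_center (a point): Centre, half-way up, of the white bottom plate clipped to the sprung floor; same shape, size and axes as the loose plate. Floor unloaded, its foot is 27 mm above the worktop (this point 37 mm). x towards its cut-corner end, z up.
- plate_center (a point): Centre, half-way up (10 mm above its foot), of the loose white well plate with 24 dark wells, 50 to 100 g, lying on the worktop. 96 mm (x) by 64 mm (y), 20 mm high in all; both corners at its +x end are cut off at 45 degrees, 14 mm each way. x towards the cut corners, z up. Grip it across its 64 mm, at the middle of the long sides.
- plate: The same loose plate, origin at the centre of its foot. The skirt (3 mm wall, hollow below to 9 mm) reaches 14 mm up to a shoulder 4.2 mm wide; the rim inside it stands 6 mm higher, with 1.2 mm play a side in a skirt put over it (its upper 2.5 mm are 1.6 mm narrower a side). Stacked, foot on shoulder: 14 mm from plate to plate; wrong way round or off-centre it stays 3 to 6 mm too high.
- cover_center (a point): Centre, half-way up (6 mm above its foot), of the white cover lying on the worktop: no wells, flat top with a round grey press mark of 22 mm in the middle; 96 mm (x) by 64 mm (y), 12 mm high, 50 to 100 g; skirt (hollow below to 9 mm) and cut corners at the +x end as on the plates. x towards the cut corners, z up. Grip it across its 64 mm.
- cover: The same cover, origin at the centre of its foot. At each end a tongue 20 mm wide, 3 mm thick (1 to 4 mm above the foot) projects to 54 mm from the centre. On the two stacked plates, unpressed, its foot is 55 mm above the worktop (centre 61 mm); caught under the pawls its centre is 44 to 49 mm above the worktop.
- immersion_oil: small brown dropper bottle, 27x27x62 mm; bystander. Origin: underside centre.
- tally_counter: chromed round hand counter, 65x55x18 mm; bystander. Origin: underside centre.
- jar: translucent specimen jar with lid, 51x51x64 mm; bystander. Origin: underside centre.
- glass_box: small white cardboard box, 54x54x50 mm; bystander. Origin: underside centre.

How it is judged:
By the outcome, as a careful person would: the job done as asked, in the order asked, and still so for the second after the job is handed in, with the robot touching nothing.
It also fails if it takes over 72 s, if anything falls off the work surface, if the arm or the gripper's body presses on something with over 40 N, if the wrist force passes 120 N, or if a joint passes its speed limit or range.

## Working session

There is one attempt and no reset: what is moved stays moved. The work goes in short steps, Python scripts to look and compute and a tool call to move; the robot and the scene stay as the last step left them, time stands still between calls to the robot, and variables do not carry over. Pictures are saved under pics/ and viewed, and the job is handed in when it is done.

Besides the shell and the picture viewer there is one more tool, called as name(argument=value, ...), one argument or row to a line, values as JSON. servo_tool: Moves the arm, as the interface text tells. Its arguments: {"type":"object","properties":{"steps":{"type":"array","items":{"type":"array","items":{"type":"number"}}},"hand":{"type":"number"},"grip_force":{"type":"number"}},"required":["steps"]}

```bash
mkdir -p pics; ls; cat > h.py <<'E'
import numpy as np, cv2
from rig import telemetry, cams, sign_off, spotter
def snap(n,f):
    im,d=cams.get_image(n); cv2.imwrite(f'pics/{f}.png',im[:,:,::-1]); np.savez(f'pics/{f}.npz',im=im,d=d); return im,d
def cloud(n,d):
    m=cams.camera_model(n);K=np.array(m['camera_matrix']);R=np.array(m['rotation']);o=np.array(m['origin'])
    v,u=np.mgrid[0:400,0:640]
    x=(u-K[0,2])/K[0,0]*d; y=(v-K[1,2])/K[1,1]*d
    P=np.stack([x,-y,-d],-1)@R.T+o
    P[d==0]=np.nan
    return P
E
python3 - <<'E'
from h import *
for n in('top','side'):
    im,d=snap(n,n+'0'); m=cams.camera_model(n); print(m)
print(telemetry.get_state())
E
```

```text
pics
{'camera_matrix': array([[489.8261679 ,   0.        , 321.47649214],
       [  0.        , 489.8261679 , 205.54176929],
       [  0.        ,   0.        ,   1.        ]]), 'origin': array([ 0.43262504, -0.19294012,  1.18985685]), 'rotation': array([-0.69568051, -0.06690653,  0.05003441,  0.71347649])}
{'camera_matrix': array([[464.45440655,   0.        , 313.02018555],
       [  0.        , 464.45440655, 203.36064732],
       [  0.        ,   0.        ,   1.        ]]), 'origin': array([ 0.67447862, -1.07173266,  0.45925348]), 'rotation': array([0.84351027, 0.53584031, 0.02793188, 0.02419506])}
{'clock': 0.1, 'qpos': array([-1.45701165e+00,  2.76539463e-01,  1.50601589e+00,  1.49200594e-05,
        1.36073042e+00, -1.20998146e-01]), 'qd': array([ 0.00181714, -0.00160877, -0.00226437, -0.000507  , -0.00060804,
       -0.0019722 ]), 'effort': array([ 3.35565701e-04, -4.17699873e+01, -2.46405244e+01, -2.37813911e-04,
        5.85377536e-03, -8.95545696e-06]), 'position': array([ 0.13370884, -0.55873951,  0.23051811]), 'ee_rot': array([-8.46526056e-04,  9.93117365e-01,  1.17120381e-01,  1.03479732e-05]), 'contact_force': array([ 0.3388869 , -0.85587425,  0.58769227]), 'moment': array([-0.01345293, -0.04888868,  0.03228504]), 'width': 0.08564831066877233}
```

Rotation is a quaternion.

```bash
cat > h.py <<'E'
import numpy as np, cv2
from scipy.spatial.transform import Rotation as Ro
from rig import telemetry, cams, sign_off, spotter
def q2R(q): return Ro.from_quat([q[1],q[2],q[3],q[0]]).as_matrix()
def snap(n,f):
    im,d=cams.get_image(n); cv2.imwrite(f'pics/{f}.png',im[:,:,::-1]); np.savez(f'pics/{f}.npz',im=im,d=d); return im,d
def cloud(n,d):
    m=cams.camera_model(n);K=np.array(m['camera_matrix']);R=q2R(m['rotation']);o=np.array(m['origin'])
    v,u=np.mgrid[0:400,0:640]
    x=(u-K[0,2])/K[0,0]*d; y=(v-K[1,2])/K[1,1]*d
    P=np.stack([x,-y,-d],-1)@R.T+o
    P[d==0]=np.nan
    return P
E
python3 - <<'E'
from h import *
for q in ('carrier','plate','cover','bottom_center'):
    for r in spotter.outline_of(q,'top')[:2]:
        print(q,r['conf'],r['rect'],r['region'].sum())
        if 1: np.save(f'pics/m_{q}.npy',r['region']) if r is not None else 0
E
```

```text
carrier 0.62 [234.5, 216.6, 67.9, 38.6] 1884
carrier 0.42 [389.0, 162.4, 26.7, 26.3] 594
plate 0.81 [402.3, 215.7, 25.5, 42.9] 1127
cover 0.92 [338.4, 222.5, 36.5, 43.8] 1062
bottom_center 0.55 [245.0, 219.5, 46.1, 25.6] 1045
```

View pics/top0.png

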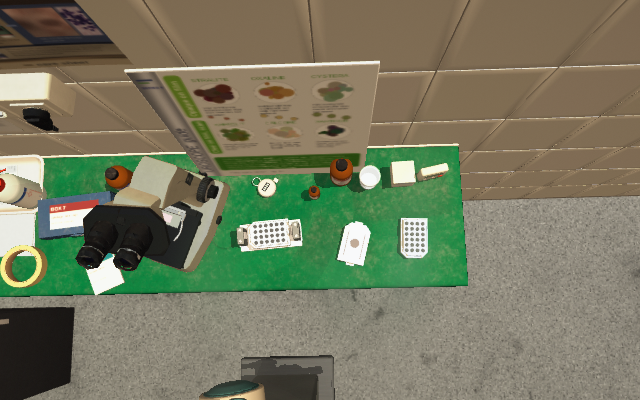

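View pics/side0.png

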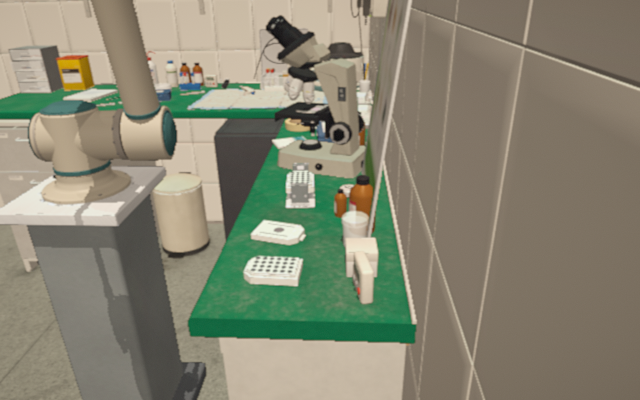

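```bash
python3 - <<'E'
from h import *
z=np.load('pics/top0.npz');im=z['im'];d=z['d']
c=im[190:290,225:445][:,:,::-1]
cv2.imwrite('pics/crop0.png',cv2.resize(c,(792,360),interpolation=cv2.INTER_CUBIC))
P=cloud('top',d)
for q in ('carrier','plate','cover','bottom_center'):
    m=np.load(f'pics/m_{q}.npy'); p=P[m]; p=p[~np.isnan(p[:,0])]
    print(q,len(p),np.percentile(p,[2,25,50,75,98],axis=0).round(4).tolist())
z=np.load('pics/side0.npz');im=z['im']
c=im[150:300,230:350][:,:,::-1]
cv2.imwrite('pics/crop0s.png',cv2.resize(c,(480,600),interpolation=cv2.INTER_CUBIC))
g=P[195:290,330:345]; print(np.nanmedian(g[...,2]))
E
```

```text
carrier 592 [[0.6729, -0.3903, 0.0011], [0.6805, -0.3772, 0.0467], [0.6961, -0.3639, 0.0488], [0.7103, -0.3499, 0.0506], [0.7253, -0.3376, 0.0537]]
plate 1125 [[0.4993, -0.4178, 0.0008], [0.5226, -0.4006, 0.0159], [0.546, -0.3843, 0.019], [0.5701, -0.368, 0.0212], [0.5925, -0.3541, 0.0245]]
cover 1060 [[0.4882, -0.2769, 0.0045], [0.5122, -0.2579, 0.0106], [0.5355, -0.2431, 0.0122], [0.5583, -0.2281, 0.0139], [0.5847, -0.2089, 0.0172]]
bottom_center 1041 [[0.5315, -0.0851, 0.0377], [0.5454, -0.0646, 0.0444], [0.561, -0.0428, 0.0465], [0.576, -0.0201, 0.0485], [0.5929, 0.0028, 0.052]]
0.00041276567731574065
```

View pics/crop0.png

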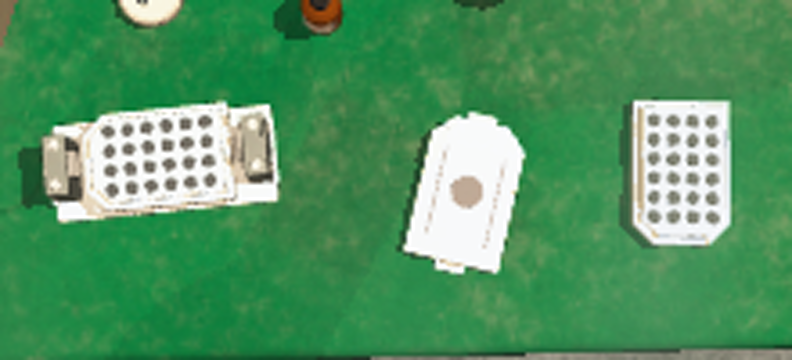

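View pics/crop0s.png

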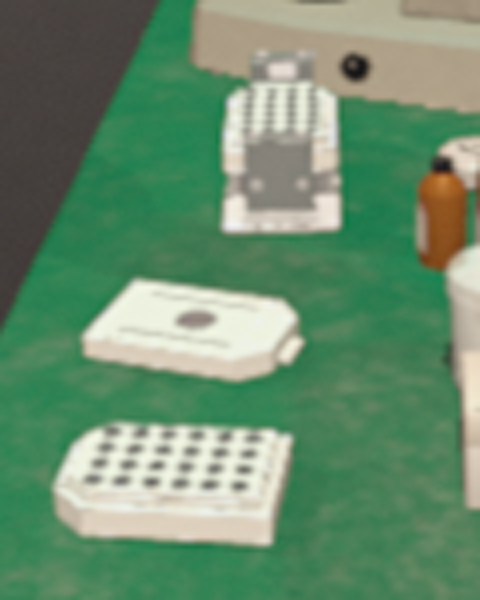

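```bash
cat >> h.py <<'E'
from scipy.optimize import minimize
def cam(n):
    m=cams.camera_model(n);return np.array(m['camera_matrix']),q2R(m['rotation']),np.array(m['origin'])
def proj(n,P):
    K,R,o=cam(n);p=(np.asarray(P)-o)@R; p=np.stack([p[...,0],-p[...,1],-p[...,2]],-1)@K.T
    return p[...,:2]/p[...,2:]
def back(n,uv,z):
    K,R,o=cam(n);uv=np.asarray(uv,float)
    r=np.stack([(uv[...,0]-K[0,2])/K[0,0],-(uv[...,1]-K[1,2])/K[1,1],-np.ones(uv.shape[:-1])],-1)@R.T
    return o+r*((z-o[2])/r[...,2])[...,None]
OUT=np.array([[-48,-32],[34,-32],[48,-18],[48,18],[34,32],[-48,32]])/1e3
def box(h,z0=0,s=0):
    return np.vstack([np.c_[OUT,np.full(6,z0)],np.c_[OUT,np.full(6,z0+h)]])
TONG=np.array([[x,y,z] for x in(-54,54) for y in(-10,10) for z in(1,4)])/1e3
def xf(V,x,y,th):
    c,s=np.cos(th),np.sin(th); return np.c_[x+c*V[:,0]-s*V[:,1],y+s*V[:,0]+c*V[:,1],V[:,2]]
def render(n,parts,x,y,th,S=4,roi=None):
    u0,v0,w,h=roi; m=np.zeros((h*S,w*S),np.uint8)
    for V in parts:
        p=proj(n,xf(V,x,y,th)); q=((p-[u0,v0]+.5)*S*16).astype(np.int32)
        cv2.fillConvexPoly(m,cv2.convexHull(q),255,cv2.LINE_8,4)
    return cv2.resize(m,(w,h),interpolation=cv2.INTER_AREA)/255.
def fit(n,mask,parts,x0,roi):
    u0,v0,w,h=roi;M=mask[v0:v0+h,u0:u0+w].astype(float)
    f=lambda a:np.abs(render(n,parts,a[0]/1e3,a[1]/1e3,a[2]/100,roi=roi)-M).sum()
    a0=np.array([x0[0]*1e3,x0[1]*1e3,x0[2]*100])
    best=None
    for k in range(3):
        r=minimize(f,a0,method='Nelder-Mead',options=dict(initial_simplex=a0+np.vstack([np.zeros(3),np.eye(3)*[6,6,8]]) ,xatol=.02,fatol=.05))
        a0=r.x
    return a0[0]/1e3,a0[1]/1e3,a0[2]/100,r.fun,M.sum()
def white(im):
    hsv=cv2.cvtColor(im,cv2.COLOR_RGB2HSV); return (hsv[...,1]<70)&(hsv[...,2]>120)
GX,GY=np.meshgrid(np.arange(6)-2.5,np.arange(4)-1.5)
def wells(n,im,x,y,th,z,pitch=None):
    """fit wells grid: refine by dark-blob centroids"""
    g=cv2.cvtColor(im,cv2.COLOR_RGB2GRAY)
    S=6;b=cv2.resize(g,None,fx=S,fy=S,interpolation=cv2.INTER_CUBIC)
    return b
E
python3 - <<'E'
from h import *
z=np.load('pics/top0.npz');im=z['im'];d=z['d']
def ls(m):
    n,l,s,c=cv2.connectedComponentsWithStats(m.astype(np.uint8)); return n,l,s,c
W=white(im)
for nm,roi,parts,x0 in (('plate',(390,205,50,65),[box(.014),box(.020)*[ .91,.87,1]],(.546,-.385,np.pi)),('cover',(330,212,52,64),[box(.012),TONG[:4],TONG[4:]],(.536,-.243,-.2))):
    u0,v0,w,h=roi;M=np.zeros_like(W);sub=~((im[...,1].astype(int)-im[...,0]>25))
    M[v0:v0+h,u0:u0+w]=W[v0:v0+h,u0:u0+w]
    n,l,s,c=ls(M);k=1+np.argmax(s[1:,4]);M=l==k
    M=cv2.morphologyEx(M.astype(np.uint8),cv2.MORPH_CLOSE,np.ones((5,5)))>0
    print(nm,s[k]); print(np.round(fit('top',M,parts,x0,roi),4))
# wells
S=8
for nm,roi,zz in (('plate',(395,210,40,55),.020),('bottom',(245,214,50,38),.047)):
    u0,v0,w,h=roi;g=cv2.cvtColor(im,cv2.COLOR_RGB2GRAY)[v0:v0+h,u0:u0+w]
    b=cv2.resize(g,None,fx=S,fy=S,interpolation=cv2.INTER_CUBIC).astype(float)
    bw=cv2.blur(b,(45,45))
    dk=(b<bw-25)
    n,l,s,c=ls(dk); ok=[(c[i]+.5)/S-.5+[u0,v0] for i in range(1,n) if 4*S*S*.6<s[i,4]<S*S*16]
    ok=np.array(ok);p=back('top',ok,zz); print(nm,len(ok)); print(np.c_[ok,p[:,:2]*1e3].round(1).tolist())
E
```

```text
plate [ 400  218   28   41 1086]
[ 5.46300e-01 -3.86400e-01  3.08400e+00  1.88706e+01  1.08900e+03]
cover [ 337  221   34   45 1084]
[ 5.37700e-01 -2.43500e-01 -2.61900e-01  6.28118e+01  1.08800e+03]
plate 25
[[406.2, 222.9, 580.8, -369.2], [411.5, 223.1, 580.0, -382.0], [416.9, 223.2, 579.4, -394.7], [422.2, 223.3, 578.8, -407.4], [402.3, 236.8, 547.6, -358.3], [406.1, 228.3, 567.8, -368.5], [411.5, 228.3, 567.4, -381.4], [416.9, 228.6, 566.3, -394.0], [422.2, 228.7, 565.8, -406.7], [406.1, 233.6, 555.1, -367.8], [411.5, 233.8, 554.3, -380.6], [416.9, 234.0, 553.5, -393.4], [422.3, 234.0, 553.1, -406.3], [406.2, 238.9, 542.3, -367.3], [411.6, 239.1, 541.6, -380.1], [416.9, 239.2, 541.0, -392.7], [422.4, 239.3, 540.4, -405.6], [406.2, 244.3, 529.5, -366.6], [411.6, 244.4, 528.9, -379.6], [417.0, 244.5, 528.3, -392.1], [422.3, 244.7, 527.5, -404.8], [406.2, 249.8, 516.5, -366.0], [411.6, 249.8, 516.0, -378.8], [417.0, 250.0, 515.4, -391.5], [422.5, 250.1, 514.8, -404.5]]
bottom 31
[[287.7, 222.7, 585.2, -87.2], [281.5, 223.3, 584.2, -72.5], [292.1, 223.5, 583.1, -97.6], [276.1, 223.9, 583.0, -59.7], [270.7, 224.4, 582.2, -47.1], [265.2, 225.0, 581.1, -34.1], [259.9, 225.6, 579.9, -21.5], [254.5, 226.1, 579.1, -8.7], [281.9, 228.8, 571.1, -73.4], [289.2, 231.2, 565.1, -90.5], [276.4, 229.3, 570.2, -60.4], [292.0, 232.0, 562.8, -97.1], [245.6, 230.5, 569.3, 12.4], [271.0, 229.9, 569.1, -47.7], [265.7, 230.4, 568.3, -35.2], [260.3, 231.0, 567.3, -22.3], [254.9, 231.6, 566.1, -9.6], [282.4, 234.2, 558.2, -74.5], [277.0, 234.7, 557.4, -61.7], [271.5, 235.2, 556.6, -48.8], [266.1, 235.9, 555.3, -36.0], [260.7, 236.4, 554.4, -23.4], [255.2, 237.0, 553.4, -10.4], [293.7, 238.9, 546.6, -100.8], [282.9, 239.6, 545.5, -75.5], [277.4, 240.2, 544.5, -62.7], [272.0, 240.7, 543.5, -49.9], [266.5, 241.2, 542.7, -37.0], [261.1, 241.8, 541.7, -24.2], [255.7, 242.4, 540.6, -11.4], [289.8, 247.5, 526.7, -91.4]]
```

```bash
cat >> h.py <<'E'
def wellfit(n,im,x,y,th,z,S=8,pitch=.0128,rad=2.2):
    g=cv2.cvtColor(im,cv2.COLOR_RGB2GRAY).astype(np.float32)
    V=np.c_[GX.ravel()*pitch,GY.ravel()*pitch,np.full(24,z)]
    for it in range(8):
        P=xf(V,x,y,th);uv=proj(n,P);obs=[];src=[]
        for i,(u,v) in enumerate(uv):
            w=9;pt=cv2.getRectSubPix(g,(w,w),(float(u),float(v)))
            pt=cv2.resize(pt,None,fx=8,fy=8,interpolation=cv2.INTER_CUBIC)
            c=(np.arange(w*8)+.5)/8-w/2
            X,Y=np.meshgrid(c,c);m=(X**2+Y**2<3.2**2)
            hi=np.percentile(pt[m],75);lo=pt[m].min()
            wt=np.clip((hi+lo)/2-pt,0,None)*m
            if hi-lo<30: continue
            obs.append([u+(wt*X).sum()/wt.sum(),v+(wt*Y).sum()/wt.sum()]);src.append(i)
        Q=back(n,np.array(obs),z)[:,:2];A=V[src][:,:2]
        ca,cq=A.mean(0),Q.mean(0);H=(A-ca).T@(Q-cq)
        th=np.arctan2(H[0,1]-H[1,0],H[0,0]+H[1,1])
        c,s=np.cos(th),np.sin(th);x,y=cq-np.array([[c,-s],[s,c]])@ca
    res=xf(V[src],x,y,th)[:,:2]-Q
    return x,y,np.degrees(th),np.sqrt((res**2).sum(1).mean()),len(src)
E
python3 - <<'E'
from h import *
for n in('top','side'):
    im=np.load(f'pics/{n}0.npz')['im']
    print(n,'plate',np.round(wellfit(n,im,.5477,-.3866,np.radians(177.2),.02),4))
    print(n,'bot',np.round(wellfit(n,im,.562,-.042,np.radians(94.6),.047),4))
im=np.load('pics/top0.npz')['im']
# cover mark
for n in('top','side'):
    im=np.load(f'pics/{n}0.npz')['im'];uv=proj(n,np.array([[.5377,-.2435,.012]]))[0];print(n,uv)
    g=cv2.cvtColor(im,cv2.COLOR_RGB2GRAY).astype(np.float32);u,v=uv.round().astype(int)
    for it in range(5):
        pt=cv2.getRectSubPix(g,(19,17),(float(uv[0]),float(uv[1])));X,Y=np.meshgrid(np.arange(19)-9,np.arange(17)-8)
        m=(X**2+Y**2<64);wt=np.clip(215-pt,0,60)*m; uv=uv+[(wt*X).sum()/wt.sum(),(wt*Y).sum()/wt.sum()]
    print(uv,back(n,uv,.012),wt.sum())
E
```

```text
top plate [ 5.476000e-01 -3.866000e-01  1.771642e+02  2.000000e-04  2.400000e+01]
top bot [ 5.62300e-01 -4.19000e-02  9.43815e+01  2.00000e-04  2.40000e+01]
side plate [ 5.466000e-01 -3.750000e-01  1.796505e+02  2.300000e-03  2.400000e+01]
side bot [ 5.58400e-01 -2.63000e-02  9.63631e+01  6.90000e-03  2.40000e+01]
top [354.15077632 242.46422623]
[354.21190975 242.73603347] [ 0.53704239 -0.24362443  0.012     ] 2155.8977
side [279.51924745 228.74358672]
[278.94569544 227.02288943] [ 0.5355002  -0.23611021  0.012     ] 2725.4224
```

```bash
cat >> h.py <<'E'
def step(x,y,z,yaw,s=None):
    s=s or telemetry.get_state();R=q2R(s['ee_rot'])
    D=Ro.from_euler('z',yaw,degrees=True).as_matrix()@np.diag([1,-1,-1.])
    t=R.T@(np.array([x,y,z])-s['position']);rv=Ro.from_matrix(R.T@D).as_rotvec(degrees=True)
    print('row',np.r_[t*1e3,rv].round(2).tolist(),'F',s['contact_force'].round(1),'w',round(s['width']*1e3,1),'t',round(s['clock'],2),'q6',round(s['qpos'][5],2))
E
python3 -c "
from h import *
step(.547,-.3866,.12,177.2)"
```

```text
row [442.03, -71.54, 111.1, 0.0, -0.05, -163.75] F [-0.8 -0.7 -0.5] w 85.6 t 0.3 q6 -0.12
```

servo_tool(
  steps=[
    [442, -71.5, 111, 0, 0, -163.75],
    [442, -71.5, 111, 0, 0, -163.75],
    [442, -71.5, 111, 0, 0, -163.75],
    [442, -71.5, 111, 0, 0, -163.75],
    [442, -71.5, 111, 0, 0, -163.75],
    [442, -71.5, 111, 0, 0, -163.75],
    [442, -71.5, 111, 0, 0, -163.75],
    [442, -71.5, 111, 0, 0, -163.75],
  ],
  hand=0,
)

```text
clock: 1.1
position: [0.4939, -0.4088, 0.1346]
ee_rot: [0.0, 0.751, 0.66, -0.0]
contact_force: [-0.1, -1.7, -0.0]
width: 0.0854
```

```bash
python3 -c "
from h import *
step(.547,-.3866,.12,177.2)"
```

```text
row [28.9, 49.83, 14.59, -0.02, 0.02, -94.63] F [-0.1 -1.7 -0. ] w 85.4 t 1.1 q6 -0.67
```

servo_tool(
  steps=[
    [29, 50, 14, 0, 0, -94.6],
    [29, 50, 14, 0, 0, -94.6],
    [29, 50, 14, 0, 0, -94.6],
    [29, 50, 14, 0, 0, -94.6],
    [29, 50, 14, 0, 0, -94.6],
    [29, 50, 14, 0, 0, -94.6],
    [29, 50, 14, 0, 0, -94.6],
    [29, 50, 14, 0, 0, -94.6],
  ],
)

```text
clock: 1.9
position: [0.5455, -0.3878, 0.1208]
ee_rot: [-0.0, 0.248, 0.969, 0.0]
contact_force: [-0.1, -0.2, -0.8]
width: 0.0854
```

```bash
python3 -c "
from h import *
step(.547,-.3866,.05,177.2)"
```

```text
row [-0.75, 1.75, 70.84, 0.0, -0.02, -25.88] F [-0.1 -0.2 -0.8] w 85.4 t 1.9 q6 -1.79
```

servo_tool(
  steps=[
    [0, 0.5, 20, 0, 0, -25.9],
    [0, 0.5, 40, 0, 0, -25.9],
    [0, 0.5, 60, 0, 0, -25.9],
    [0, 0.5, 65, 0, 0, -25.9],
    [0, 0.5, 65, 0, 0, -25.9],
    [0, 0.5, 65, 0, 0, -25.9],
  ],
)

```text
clock: 2.5
position: [0.5464, -0.3879, 0.0569]
ee_rot: [0.001, 0.028, 1.0, -0.001]
contact_force: [0.2, 0.6, -0.0]
width: 0.0855
```

```bash
python3 - <<'E'
from h import *
step(.547,-.3866,.05,177.2)
im,d=snap('top','t1');cv2.imwrite('pics/t1c.png',cv2.resize(im[180:300,360:480,::-1],(600,600),interpolation=cv2.INTER_CUBIC))
im,d=snap('side','s1');cv2.imwrite('pics/s1c.png',cv2.resize(im[190:310,200:350,::-1],(750,600),interpolation=cv2.INTER_CUBIC))
E
```

```text
row [-0.54, 1.36, 6.92, -0.06, 0.07, -0.46] F [ 0.2  0.6 -0. ] w 85.5 t 2.5 q6 -2.24
```

View pics/t1c.png

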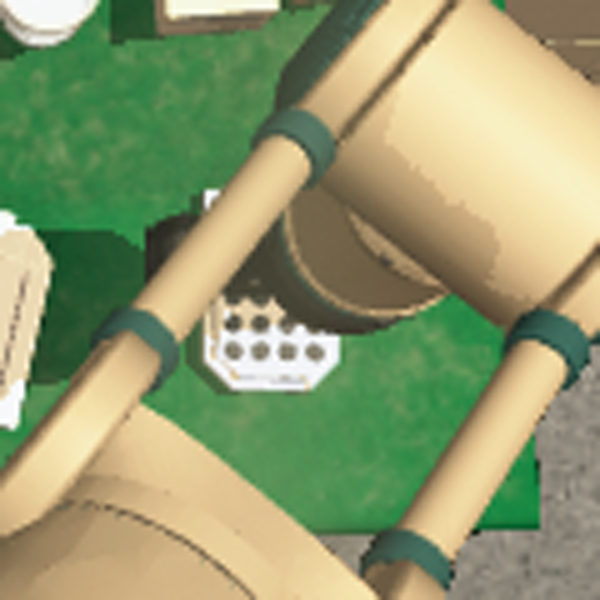

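View pics/s1c.png

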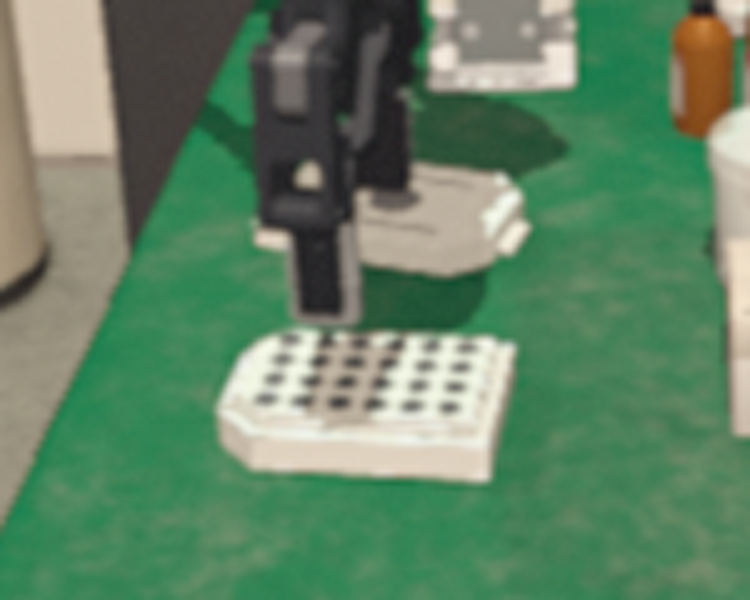

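```bash
python3 - <<'E'
from h import *
for y in(-.3879-.043,-.3879-.050):
  for z in (.057,.063,.07): print(y,z,proj('side',np.array([.5464,y,z])).round(1))
step(.547,-.3866,.015,177.2)
E
```

```text
-0.4309 0.057 [267.8 258.9]
-0.4309 0.063 [267.6 255.7]
-0.4309 0.07 [267.3 252. ]
-0.4379 0.057 [267.1 261.2]
-0.4379 0.063 [266.9 258. ]
-0.4379 0.07 [266.6 254.3]
row [-0.3, 1.53, 42.36, -0.09, 0.11, -0.41] F [0.1 0.1 0.8] w 85.6 t 2.6 q6 -2.24
```

servo_tool(
  steps=[
    [0, 1.5, 15, 0, 0, -0.4],
    [0, 1.5, 30, 0, 0, -0.4],
    [0, 1.5, 45, 0, 0, -0.4],
    [0, 1.5, 55, 0, 0, -0.4],
    [0, 1.5, 59, 0, 0, -0.4],
    [0, 1.5, 59, 0, 0, -0.4],
    [0, 1.5, 59, 0, 0, -0.4],
  ],
)

```text
clock: 3.3
position: [0.5463, -0.3863, -0.0025]
ee_rot: [0.0, 0.024, 1.0, -0.0]
contact_force: [0.4, -0.2, -0.2]
width: 0.0855
```

```bash
python3 -c "
from h import *
step(.547,-.3866,-.002,177.2)"
```

```text
row [-0.76, -0.28, -0.51, -0.04, 0.04, 0.05] F [ 0.4 -0.2 -0.2] w 85.5 t 3.3 q6 -2.24
```

Close on it.

servo_tool(
  steps=[
    [0, 0, 0, 0, 0, 0],
    [0, 0, 0, 0, 0, 0],
    [0, 0, 0, 0, 0, 0],
    [0, 0, 0, 0, 0, 0],
    [0, 0, 0, 0, 0, 0],
    [0, 0, 0, 0, 0, 0],
    [0, 0, 0, 0, 0, 0],
    [0, 0, 0, 0, 0, 0],
  ],
  hand=255,
  grip_force=30,
)

```text
clock: 4.1
position: [0.5464, -0.3863, -0.002]
ee_rot: [0.001, 0.024, 1.0, -0.001]
contact_force: [-0.2, 0.2, 5.8]
width: 0.0628
```

```bash
python3 - <<'E'
from h import *
step(.547,-.3866,-.002,177.2)
im,d=snap('side','s2');cv2.imwrite('pics/s2c.png',cv2.resize(im[190:310,200:350,::-1],(750,600),interpolation=cv2.INTER_CUBIC))
E
```

```text
row [-0.61, -0.23, 0.04, -0.06, 0.08, 0.06] F [-0.2  0.2  5.8] w 62.8 t 4.1 q6 -2.24
```

View pics/s2c.png

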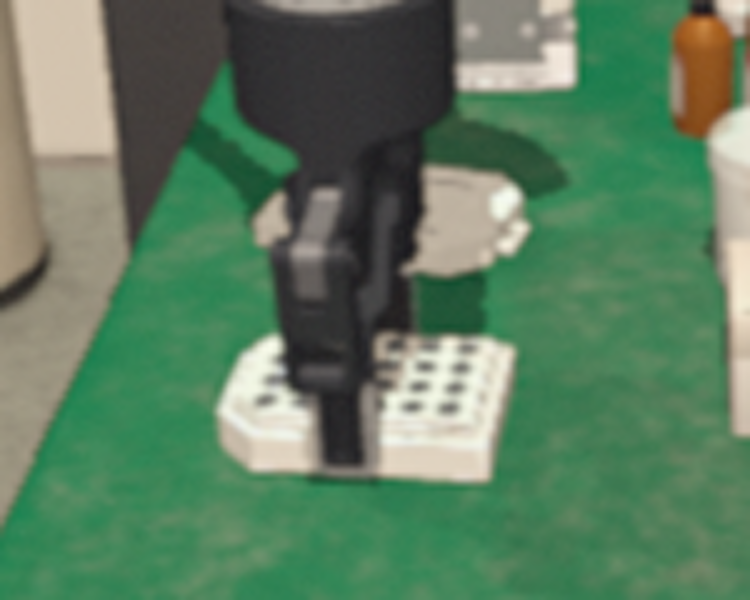

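```bash
python3 - <<'E'
from h import *
for n in('top','side'):
    P=cloud(n,np.load(f'pics/{n}0.npz')['d']).reshape(-1,3)
    for z0 in(.03,.08,.15,.25):
        m=(P[:,2]>z0)&(P[:,2]<.6)&(P[:,1]>-.15)&(P[:,1]<.3)&(P[:,0]>.35)&(P[:,0]<.72)
        if m.sum()>20: print(n,z0,m.sum(),np.percentile(P[m],[1,5,50,99],axis=0).round(3).tolist())
step(.5464,-.3863,.11,177.2)
E
```

```text
top 0.03 13577 [[0.478, -0.112, 0.033], [0.491, -0.059, 0.042], [0.571, 0.135, 0.282], [0.719, 0.295, 0.417]]
top 0.08 10319 [[0.476, 0.076, 0.091], [0.488, 0.1, 0.135], [0.568, 0.147, 0.317], [0.717, 0.296, 0.425]]
top 0.15 9556 [[0.476, 0.098, 0.156], [0.487, 0.107, 0.159], [0.562, 0.149, 0.324], [0.717, 0.291, 0.426]]
top 0.25 7319 [[0.475, 0.105, 0.26], [0.485, 0.112, 0.28], [0.558, 0.159, 0.345], [0.718, 0.293, 0.431]]
side 0.03 9286 [[0.486, -0.114, 0.032], [0.505, -0.036, 0.039], [0.59, 0.123, 0.166], [0.717, 0.282, 0.387]]
side 0.08 6737 [[0.484, 0.069, 0.09], [0.503, 0.086, 0.112], [0.593, 0.129, 0.23], [0.714, 0.278, 0.39]]
side 0.15 5509 [[0.483, 0.095, 0.152], [0.501, 0.102, 0.156], [0.579, 0.131, 0.253], [0.712, 0.283, 0.392]]
side 0.25 2830 [[0.478, 0.102, 0.251], [0.494, 0.106, 0.255], [0.565, 0.131, 0.306], [0.717, 0.287, 0.405]]
row [-0.15, -0.06, -111.95, -0.06, 0.08, 0.06] F [-0.2  0.6  6.3] w 63.2 t 4.15 q6 -2.24
```

servo_tool(
  steps=[
    [0, 0, -10, 0, 0, 0],
    [0, 0, -30, 0, 0, 0],
    [0, 0, -60, 0, 0, 0],
    [0, 0, -100, 0, 0, 0],
    [0, 0, -120, 0, 0, 0],
    [0, 0, -120, 0, 0, 0],
  ],
)

```text
clock: 4.75
position: [0.5477, -0.3873, 0.121]
ee_rot: [0.003, 0.024, 1.0, -0.002]
contact_force: [0.8, 0.4, -1.7]
width: 0.0633
```

```bash
python3 -c "
from h import *
step(.562,-.0407,.115,94.4)"
```

```text
row [2.2, 346.96, 4.37, 0.02, 0.47, 82.87] F [ 0.8  0.4 -1.7] w 63.3 t 4.75 q6 -2.24
```

servo_tool(
  steps=[
    [0, 15, 0, 0, 0, 4],
    [0, 45, 0, 0, 0, 11],
    [1, 80, 0, 0, 0, 19],
    [1, 115, 0, 0, 0, 27],
    [1, 150, 0, 0, 0, 35],
    [1, 185, 0, 0, 0, 43],
    [1, 220, 0, 0, 0, 51],
    [1, 255, 0, 0, 0, 59],
  ],
)

```text
clock: 5.55
position: [0.5556, -0.1293, 0.1151]
ee_rot: [-0.002, 0.516, 0.857, -0.0]
contact_force: [-0.3, -1.4, -1.7]
width: 0.0635
```

```bash
python3 -c "
from h import *
step(.562,-.0407,.115,94.4)"
```

```text
row [75.29, 47.12, 0.2, -0.17, -0.12, 23.52] F [-0.3 -1.4 -1.7] w 63.5 t 5.55 q6 -0.84
```

servo_tool(
  steps=[
    [28, 18, 0, 0, 0, 8],
    [54, 34, 0, 0, 0, 16],
    [69, 43, 0, 0, 0, 22],
    [75, 47, 0, 0, 0, 23.7],
    [75, 47, 0, 0, 0, 23.7],
    [75, 47, 0, 0, 0, 23.7],
    [75, 47, 0, 0, 0, 23.7],
  ],
)

```text
clock: 6.25
position: [0.5625, -0.0434, 0.1163]
ee_rot: [-0.0, 0.678, 0.735, -0.0]
contact_force: [0.1, -0.3, -0.7]
width: 0.0631
```

```bash
python3 - <<'E'
from h import *
step(.562,-.0407,.115,94.4)
im,d=snap('top','t3');cv2.imwrite('pics/t3c.png',cv2.resize(im[170:290,210:330,::-1],(600,600),interpolation=cv2.INTER_CUBIC))
im,d=snap('side','s3');cv2.imwrite('pics/s3c.png',cv2.resize(im[110:230,230:380,::-1],(750,600),interpolation=cv2.INTER_CUBIC))
E
```

```text
row [2.75, -0.31, 1.33, -0.07, 0.0, 0.16] F [ 0.1 -0.3 -0.7] w 63.1 t 6.25 q6 -0.28
```

View pics/t3c.png

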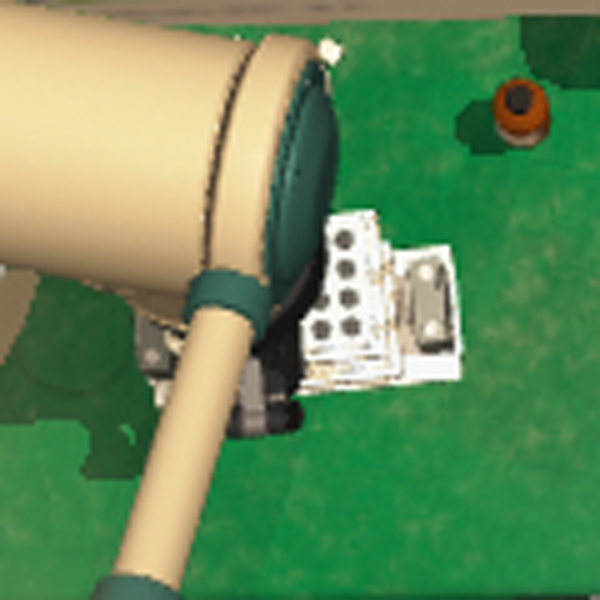

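View pics/s3c.png

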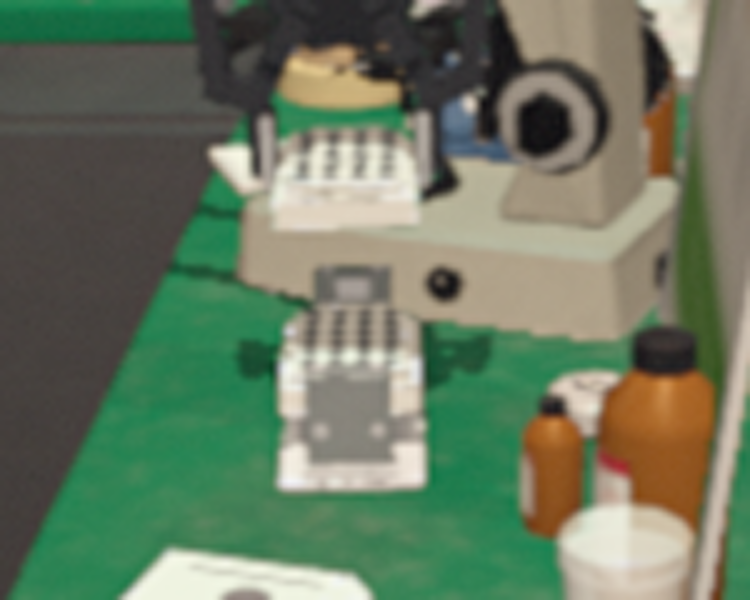

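```bash
cat >> h.py <<'E'
def cent(g,u,v,r=3.2):
    for k in range(6):
        w=9;pt=cv2.getRectSubPix(g,(w,w),(float(u),float(v)));pt=cv2.resize(pt,None,fx=8,fy=8,interpolation=cv2.INTER_CUBIC)
        c=(np.arange(w*8)+.5)/8-w/2;X,Y=np.meshgrid(c,c);m=X**2+Y**2<r*r
        hi=np.percentile(pt[m],75);lo=pt[m].min();wt=np.clip((hi+lo)/2-pt,0,None)*m
        u+=(wt*X).sum()/wt.sum();v+=(wt*Y).sum()/wt.sum()
    return u,v
def grey(f): return cv2.cvtColor(np.load(f'pics/{f}.npz')['im'],cv2.COLOR_RGB2GRAY).astype(np.float32)
E
python3 - <<'E'
from h import *
g=grey('t3');px=np.array([(345,238),(345,268),(348,297),(350,326)])/5.+[210,170]-.5
c=np.array([cent(g,*p) for p in px]);print(c.round(2).tolist())
s=telemetry.get_state()
for z in(.138,):
    Q=back('top',c,z)[:,:2];print(Q.round(4).tolist())
# ordering: top image = +x world; plate y axis at 94.4+90=184 => -x world. so top well has y=-1.5
yaw=94.55
c_,s_=np.cos(np.radians(yaw)),np.sin(np.radians(yaw));R=np.array([[c_,-s_],[s_,c_]])
A=np.c_[np.full(4,-2.5),[-1.5,-.5,.5,1.5]]*.0128
print('centre est',(Q-A@R.T).round(4).tolist(),(Q-A@R.T).mean(0), 'dir',np.degrees(np.arctan2(*(Q[3]-Q[0])[::-1]))-90)
print(s['position'],Ro.from_quat(s['ee_rot'][[1,2,3,0]]).as_euler('zyx',degrees=True))
# same 4 wells in the bottom plate in image 0
g=grey('top0');V=np.c_[A,np.full(4,.047)]
uv=proj('top',xf(V,.5623,-.0419,np.radians(94.38)));c=np.array([cent(g,*p) for p in uv]);Q=back('top',c,.047)[:,:2]
c_,s_=np.cos(np.radians(94.38)),np.sin(np.radians(94.38));R=np.array([[c_,-s_],[s_,c_]]);print('bottom',(Q-A@R.T).mean(0),np.degrees(np.arctan2(*(Q[3]-Q[0])[::-1]))-90)
E
```

```text
[[278.3, 217.52], [278.75, 223.27], [279.15, 229.14], [279.74, 234.9]]
[[0.5849, -0.0753], [0.5723, -0.0762], [0.5595, -0.077], [0.5469, -0.0781]]
centre est [[0.5632, -0.045], [0.5634, -0.0448], [0.5633, -0.0446], [0.5635, -0.0447]] [ 0.56335139 -0.04475249] dir -265.8197114108451
[ 0.5627402  -0.04352377  0.11668107] [-9.45280329e+01 -3.52837657e-02  1.79990729e+02]
bottom [ 0.56231003 -0.04194595] -265.39156444145965
```

```bash
python3 -c "
from h import *
step(.5616,-.0407,.052,94.5)"
```

```text
row [2.91, -0.87, 64.68, -0.04, 0.01, 0.03] F [-1.  -0.9 -1.3] w 63.1 t 6.35 q6 -0.28
```

servo_tool(
  steps=[
    [2.9, -0.9, 10, 0, 0, 0],
    [2.9, -0.9, 25, 0, 0, 0],
    [2.9, -0.9, 40, 0, 0, 0],
    [2.9, -0.9, 52, 0, 0, 0],
    [2.9, -0.9, 60, 0, 0, 0],
    [2.9, -0.9, 64, 0, 0, 0],
    [2.9, -0.9, 64, 0, 0, 0],
    [2.9, -0.9, 64, 0, 0, 0],
  ],
)

```text
clock: 7.15
position: [0.5622, -0.0401, 0.0534]
ee_rot: [0.0, 0.678, 0.735, 0.0]
contact_force: [-0.5, -0.3, -0.6]
width: 0.063
```

```bash
python3 - <<'E'
from h import *
step(.5616,-.0407,.045,94.4)
im,d=snap('top','t4');cv2.imwrite('pics/t4c.png',cv2.resize(im[170:290,210:330,::-1],(600,600),interpolation=cv2.INTER_CUBIC))
im,d=snap('side','s4');cv2.imwrite('pics/s4c.png',cv2.resize(im[130:220,260:340,::-1],(640,600),interpolation=cv2.INTER_CUBIC))
step(.5616,-.0407,.045,94.4)
E
```

```text
row [-0.52, -0.69, 8.38, 0.05, 0.02, 0.16] F [-0.5 -0.3 -0.6] w 63.0 t 7.15 q6 -0.27
row [-0.48, -0.86, 8.66, 0.08, 0.03, 0.16] F [ 1.  -0.3 -0.8] w 63.2 t 7.25 q6 -0.27
```

View pics/t4c.png

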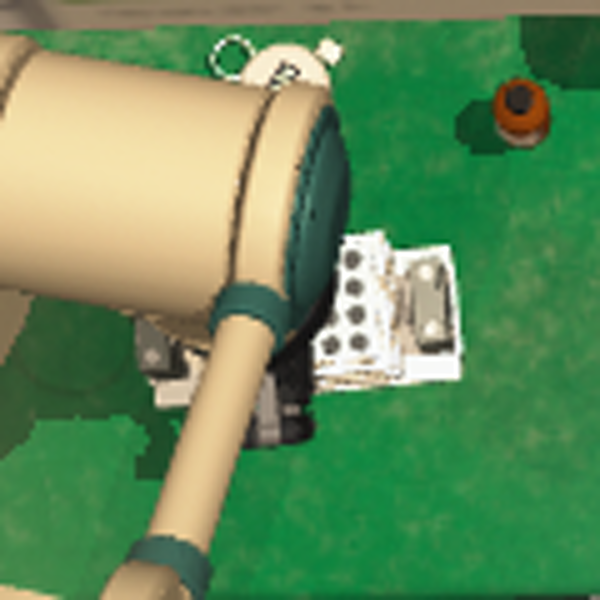

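View pics/s4c.png

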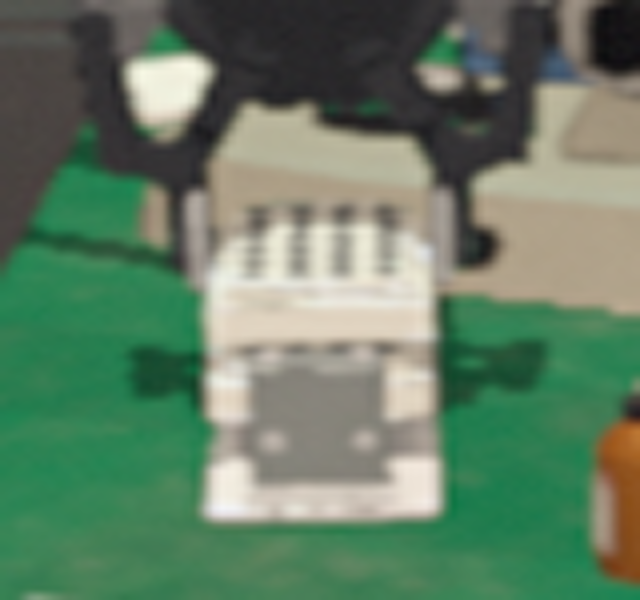

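```bash
python3 - <<'E'
from h import *
g=grey('t4');px=np.array([(352,259),(356,287),(356,314),(359,342)])/5.+[210,170]-.5
c=np.array([cent(g,*p) for p in px]);print(c.round(2).tolist())
Q=back('top',c,.0535+.022)[:,:2];yaw=94.4
c_,s_=np.cos(np.radians(yaw)),np.sin(np.radians(yaw));R=np.array([[c_,-s_],[s_,c_]])
A=np.c_[np.full(4,-2.5),[-1.5,-.5,.5,1.5]]*.0128
print((Q-A@R.T).round(4).tolist(),(Q-A@R.T).mean(0),np.degrees(np.arctan2(*(Q[3]-Q[0])[::-1]))-90)
E
```

```text
[[275.81, 220.04], [279.57, 226.96], [280.85, 232.48], [281.22, 238.01]]
[[0.5667, -0.0321], [0.5632, -0.0397], [0.5631, -0.0415], [0.5632, -0.0413]] [ 0.56402268 -0.03862829] -253.87313730975268
```

servo_tool(
  steps=[
    [-0.5, -0.9, 0, 0, 0, 0],
    [-0.5, -0.9, 2, 0, 0, 0],
    [-0.5, -0.9, 4, 0, 0, 0],
    [-0.5, -0.9, 6, 0, 0, 0],
    [-0.5, -0.9, 8, 0, 0, 0],
    [-0.5, -0.9, 8, 0, 0, 0],
  ],
)

```text
clock: 7.85
position: [0.5607, -0.0405, 0.0446]
ee_rot: [-0.0, 0.678, 0.735, -0.0]
contact_force: [-0.8, 0.8, -1.0]
width: 0.0629
```

```bash
python3 -c "
from h import *
step(.5614,-.0407,.039,94.4)"
```

```text
row [-0.22, 0.71, 5.61, -0.05, -0.01, 0.16] F [-0.8  0.8 -1. ] w 62.9 t 7.85 q6 -0.28
```

servo_tool(
  steps=[
    [0, 0.5, 1, 0, 0, 0],
    [0, 0.5, 2, 0, 0, 0],
    [0, 0.5, 3, 0, 0, 0],
    [0, 0.5, 3, 0, 0, 0],
  ],
)

```text
clock: 8.25
position: [0.5613, -0.0405, 0.0419]
ee_rot: [-0.0, 0.678, 0.735, -0.0]
contact_force: [-0.1, -0.8, -0.8]
width: 0.0628
```

```bash
python3 -c "
from h import *
step(.5614,-.0407,.039,94.4)"
```

```text
row [-0.16, 0.06, 2.87, -0.02, -0.0, 0.16] F [-0.1 -0.8 -0.8] w 62.8 t 8.25 q6 -0.28
```

Dropping freely over the rim, no force. Continue.

servo_tool(
  steps=[
    [0, 0, 1, 0, 0, 0],
    [0, 0, 2, 0, 0, 0],
    [0, 0, 3, 0, 0, 0],
    [0, 0, 3, 0, 0, 0],
  ],
)

```text
clock: 8.65
position: [0.5615, -0.0406, 0.0391]
ee_rot: [0.0, 0.678, 0.735, -0.0]
contact_force: [0.2, -0.5, -0.5]
width: 0.0629
```

```bash
python3 -c "
from h import *
step(.5614,-.0407,.039,94.4)"
```

```text
row [-0.11, -0.12, 0.09, 0.01, 0.01, 0.16] F [ 0.2 -0.5 -0.5] w 62.9 t 8.65 q6 -0.28
```

servo_tool(
  steps=[
    [0, 0, 0.5, 0, 0, 0],
    [0, 0, 1, 0, 0, 0],
    [0, 0, 1, 0, 0, 0],
  ],
)

```text
clock: 8.95
position: [0.5615, -0.0406, 0.0384]
ee_rot: [0.0, 0.678, 0.735, 0.0]
contact_force: [-0.9, 0.9, 3.8]
width: 0.063
```

servo_tool(
  steps=[
    [0, 0, 0, 0, 0, 0],
    [0, 0, 0, 0, 0, 0],
    [0, 0, 0, 0, 0, 0],
    [0, 0, 0, 0, 0, 0],
    [0, 0, 0, 0, 0, 0],
  ],
  hand=0,
)

```text
clock: 9.45
position: [0.5615, -0.0406, 0.0379]
ee_rot: [-0.0, 0.678, 0.735, -0.0]
contact_force: [0.3, -0.3, -0.6]
width: 0.0854
```

```bash
python3 -c "
from h import *
step(.537,-.2436,.13,-15)"
```

```text
row [-200.44, -40.55, -92.08, 0.0, 0.01, 109.56] F [ 0.3 -0.3 -0.6] w 85.4 t 9.45 q6 -0.28
```

servo_tool(
  steps=[
    [0, 0, -15, 0, 0, 0],
    [0, 0, -45, 0, 0, 0],
    [0, 0, -80, 0, 0, 0],
    [-20, -4, -92, 0, 0, 8],
    [-50, -10, -92, 0, 0, 16],
    [-85, -17, -92, 0, 0, 24],
    [-120, -24, -92, 0, 0, 32],
    [-150, -30, -92, 0, 0, 40],
  ],
)

```text
clock: 10.25
position: [0.5432, -0.1941, 0.1301]
ee_rot: [0.0, 0.89, 0.456, 0.0]
contact_force: [0.7, 0.2, -0.2]
width: 0.0852
```

```bash
python3 - <<'E'
from h import *
step(.537,-.2436,.13,-15)
im,d=snap('top','t5');cv2.imwrite('pics/t5c.png',cv2.resize(im[170:290,210:370,::-1],(800,600),interpolation=cv2.INTER_CUBIC))
E
```

```text
row [-43.81, 23.89, 0.16, 0.04, -0.01, 69.22] F [ 0.7  0.2 -0.2] w 85.2 t 10.25 q6 0.16
```

View pics/t5c.png

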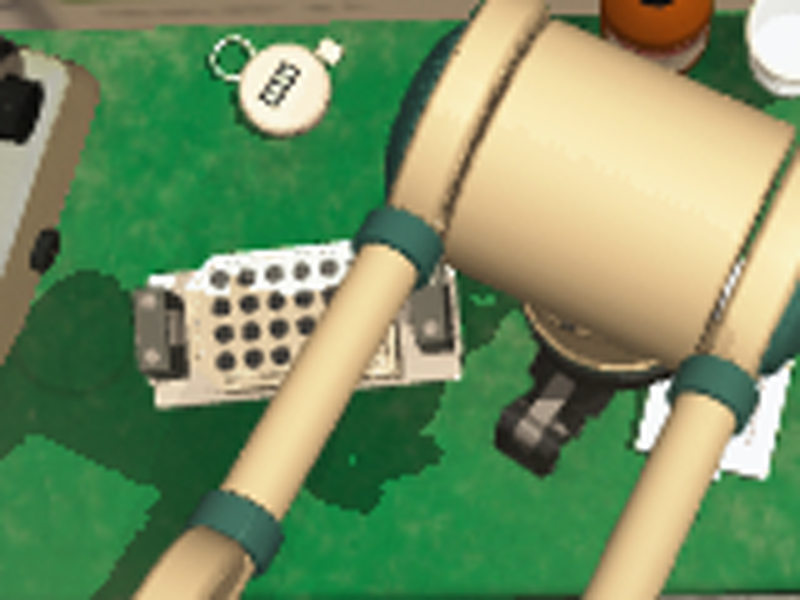

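```bash
python3 - <<'E'
from h import *
im=np.load('pics/top0.npz')['im']
W=white(im);M=np.zeros_like(W);M[212:276,330:382]=W[212:276,330:382]
n,l,s,c=cv2.connectedComponentsWithStats(M.astype(np.uint8));M=l==1+np.argmax(s[1:,4])
v,u=np.nonzero(M);P=back('top',np.c_[u,v].astype(float),.010)[:,:2];w,E=np.linalg.eigh(np.cov(P.T));e=E[:,1];print(np.degrees(np.arctan2(e[1],e[0])),P.mean(0))
th=np.radians(-15);c,s=np.cos(th),np.sin(th)
Q=(P-[.537,-.2436])@np.array([[c,-s],[s,c]])
print(np.percentile(Q,[.5,2,50,98,99.5],axis=0))
for a in(-.03,-.02,-.01,0,.01,.02):
    m=abs(Q[:,0]-a)<.004; print(a,Q[m,1].min(),Q[m,1].max())
E
```

```text
165.34901459445888 [ 0.53528678 -0.24320807]
[[-5.28772807e-02 -3.17730071e-02]
 [-4.83668927e-02 -3.06465111e-02]
 [-2.04560687e-03 -5.06150933e-05]
 [ 4.77088520e-02  3.06330505e-02]
 [ 5.17526615e-02  3.17297770e-02]]
-0.03 -0.031596413376673606 0.03095516529561294
-0.02 -0.031797077408151055 0.03206303576781989
-0.01 -0.03199825744613203 0.03194356047583339
0 -0.03166744549664423 0.03182377651513962
0.01 -0.031869044724284014 0.03170368268800644
0.02 -0.03207116454551799 0.03214048214259852
```

servo_tool(
  steps=[
    [-15, 8, 0, 0, 0, 8],
    [-30, 16, 0, 0, 0, 16],
    [-40, 22, 0, 0, 0, 24],
    [-43.5, 23.8, 0, 0, 0, 32],
    [-43.5, 23.8, 0, 0, 0, 40],
    [-43.5, 23.8, 0, 0, 0, 48],
    [-43.5, 23.8, 0, 0, 0, 56],
    [-43.5, 23.8, 0, 0, 0, 64],
  ],
)

```text
clock: 11.1
position: [0.5376, -0.2415, 0.1299]
ee_rot: [-0.0, 0.996, -0.085, -0.0]
contact_force: [0.6, -0.6, -0.7]
width: 0.0855
```

```bash
python3 - <<'E'
from h import *
step(.5364,-.2436,-.002,-15)
E
```

```text
row [-0.8, 2.26, 131.91, -0.0, 0.01, 5.26] F [ 0.6 -0.6 -0.7] w 85.5 t 11.1 q6 1.2
```

servo_tool(
  steps=[
    [-0.8, 2, 20, 0, 0, 5],
    [-0.8, 2, 50, 0, 0, 5],
    [-0.8, 2, 80, 0, 0, 5],
    [-0.8, 2, 100, 0, 0, 5],
    [-0.8, 2, 105, 0, 0, 5],
    [-0.8, 2, 105, 0, 0, 5],
  ],
)

```text
clock: 11.7
position: [0.5363, -0.2432, 0.0244]
ee_rot: [-0.0, 0.992, -0.125, -0.001]
contact_force: [0.2, 0.3, -0.3]
width: 0.0854
```

```bash
python3 - <<'E'
from h import *
step(.5364,-.2436,-.002,-15)
im,d=snap('side','s6');cv2.imwrite('pics/s6c.png',cv2.resize(im[130:280,220:360,::-1],(560,600),interpolation=cv2.INTER_CUBIC))
E
```

```text
row [0.27, 0.31, 26.43, -0.02, 0.08, 0.59] F [ 0.2  0.3 -0.3] w 85.4 t 11.7 q6 1.28
```

View pics/s6c.png

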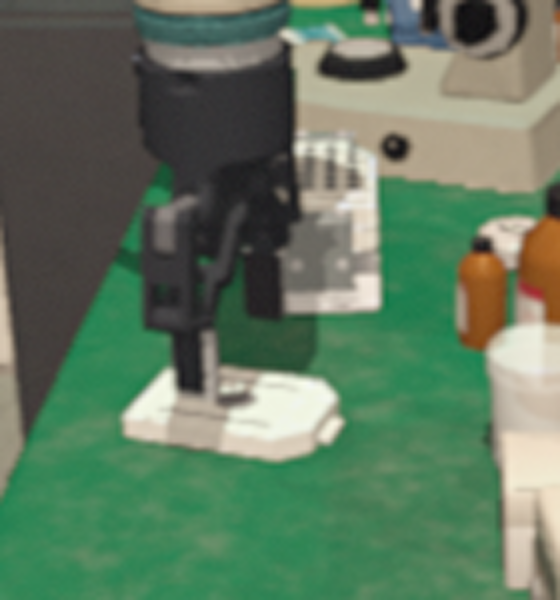

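servo_tool(
  steps=[
    [0.2, 0.3, 8, 0, 0, 0.6],
    [0.2, 0.3, 16, 0, 0, 0.6],
    [0.2, 0.3, 23, 0, 0, 0.6],
    [0.2, 0.3, 26, 0, 0, 0.6],
    [0.2, 0.3, 26, 0, 0, 0.6],
    [0.2, 0.3, 26, 0, 0, 0.6],
  ],
)

```text
clock: 12.35
position: [0.5367, -0.244, -0.001]
ee_rot: [0.0, 0.991, -0.131, 0.0]
contact_force: [0.6, 0.4, 0.4]
width: 0.0856
```

servo_tool(
  steps=[
    [0, 0, 0, 0, 0, 0],
    [0, 0, 0, 0, 0, 0],
    [0, 0, 0, 0, 0, 0],
    [0, 0, 0, 0, 0, 0],
    [0, 0, 0, 0, 0, 0],
    [0, 0, 0, 0, 0, 0],
    [0, 0, 0, 0, 0, 0],
    [0, 0, 0, 0, 0, 0],
  ],
  hand=255,
  grip_force=30,
)

```text
clock: 13.15
position: [0.537, -0.2441, -0.0003]
ee_rot: [0.0, 0.991, -0.131, 0.0]
contact_force: [-0.8, -0.7, 6.5]
width: 0.0628
```

```bash
python3 - <<'E'
from h import *
step(.5364,-.2436,-.002,-15)
im,d=snap('side','s7');cv2.imwrite('pics/s7c.png',cv2.resize(im[130:280,220:360,::-1],(560,600),interpolation=cv2.INTER_CUBIC))
E
```

```text
row [-0.67, -0.29, 1.7, 0.02, -0.05, -0.03] F [-0.8 -0.7  6.5] w 62.8 t 13.15 q6 1.29
```

View pics/s7c.png

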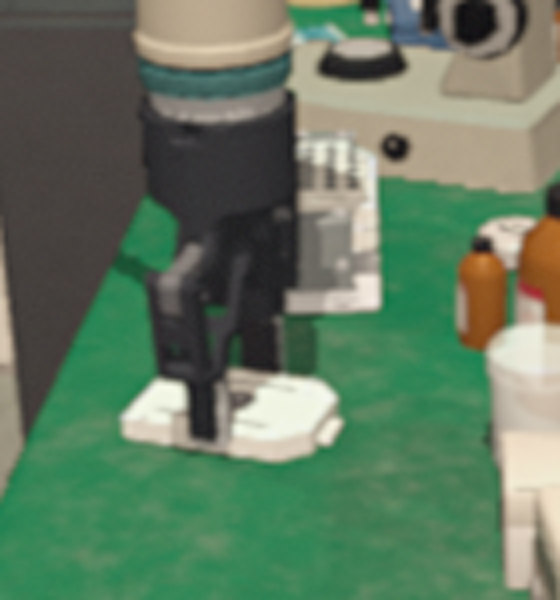

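servo_tool(
  steps=[
    [0, 0, -10, 0, 0, 0],
    [0, 0, -30, 0, 0, 0],
    [0, 0, -60, 0, 0, 0],
    [0, 0, -100, 0, 0, 0],
    [0, 0, -130, 0, 0, 0],
    [0, 0, -130, 0, 0, 0],
  ],
)

```text
clock: 13.8
position: [0.5395, -0.2456, 0.1341]
ee_rot: [0.002, 0.991, -0.131, 0.005]
contact_force: [1.4, -0.7, -1.3]
width: 0.0628
```

```bash
python3 - <<'E'
from h import *
step(.5615,-.0407,.13,94.4)
im=np.load('pics/top0.npz')['im']
S=10;u0,v0,w,h=228,210,80,52
o=[]
for off in(0,.0013):
    b=cv2.resize(im[v0:v0+h,u0:u0+w,::-1],None,fx=S,fy=S,interpolation=cv2.INTER_CUBIC)
    th=np.radians(94.38);x=.5623+off*np.cos(th);y=-.0419+off*np.sin(th)
    def poly(V,c):
        p=((proj('top',xf(V,x,y,th))-[u0,v0]+.5)*S).astype(int);cv2.polylines(b,[p],True,c,1)
    poly(np.array([[-75,-33,6],[75,-33,6],[75,33,6],[-75,33,6]])/1e3,(255,0,0))
    for s in(-1,1): poly(np.array([[s*57,-20,57],[s*73,-20,57],[s*73,20,57],[s*57,20,57]])/1e3,(0,0,255))
    poly(np.c_[OUT,np.full(6,.041)],(255,0,255))
    o.append(b)
cv2.imwrite('pics/ovl.png',cv2.resize(np.vstack(o),None,fx=.57*1.0,fy=.57,interpolation=cv2.INTER_AREA))
E
```

```text
row [-31.9, -203.59, 3.2, 0.64, -0.21, -109.43] F [ 1.4 -0.7 -1.3] w 62.8 t 13.8 q6 1.29
```

View pics/ovl.png

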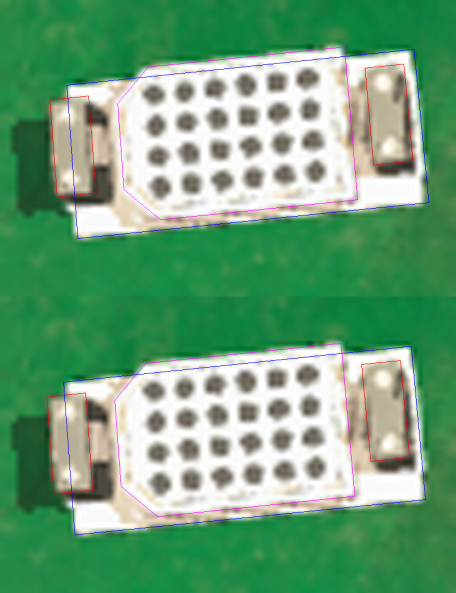

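servo_tool(
  steps=[
    [-2, -10, 0, 0, 0, -6],
    [-5, -30, 1, 0, 0, -14],
    [-9, -55, 2, 0, 0, -22],
    [-13, -80, 3, 0, 0, -30],
    [-17, -105, 3, 0, 0, -38],
    [-21, -130, 3, 0, 0, -46],
    [-25, -155, 3, 0, 0, -54],
    [-28, -175, 3, 0, 0, -62],
  ],
)

```text
clock: 14.6
position: [0.5541, -0.066, 0.1249]
ee_rot: [-0.001, 0.916, 0.401, -0.001]
contact_force: [-0.2, -0.8, -0.4]
width: 0.0627
```

```bash
python3 - <<'E'
from h import *
step(.5615,-.0408,.13,94.4)
E
```

```text
row [23.57, -11.66, -5.09, -0.14, -0.0, -47.08] F [-0.2 -0.8 -0.4] w 62.7 t 14.6 q6 0.5
```

servo_tool(
  steps=[
    [8, -4, -2, 0, 0, -8],
    [16, -8, -4, 0, 0, -16],
    [21, -10, -5, 0, 0, -24],
    [23, -11, -5, 0, 0, -32],
    [23, -11, -5, 0, 0, -40],
    [23, -11, -5, 0, 0, -46],
    [23, -11, -5, 0, 0, -46.8],
    [23, -11, -5, 0, 0, -46.8],
  ],
)

```text
clock: 15.4
position: [0.5621, -0.0432, 0.1303]
ee_rot: [-0.001, 0.684, 0.729, -0.0]
contact_force: [-0.3, 0.0, -0.8]
width: 0.0626
```

```bash
python3 - <<'E'
from h import *
step(.5615,-.0408,.07,94.4)
im,d=snap('top','t8');cv2.imwrite('pics/t8c.png',cv2.resize(im[170:290,210:330,::-1],(600,600),interpolation=cv2.INTER_CUBIC))
im,d=snap('side','s8');cv2.imwrite('pics/s8c.png',cv2.resize(im[110:220,250:350,::-1],(545,600),interpolation=cv2.INTER_CUBIC))
E
```

```text
row [2.44, -0.37, 60.28, -0.08, -0.02, -0.74] F [-0.3  0.  -0.8] w 62.6 t 15.4 q6 -0.26
```

View pics/t8c.png

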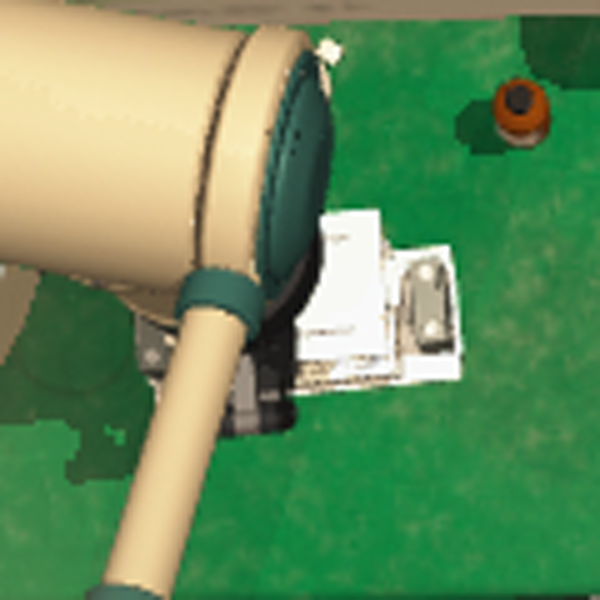

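View pics/s8c.png

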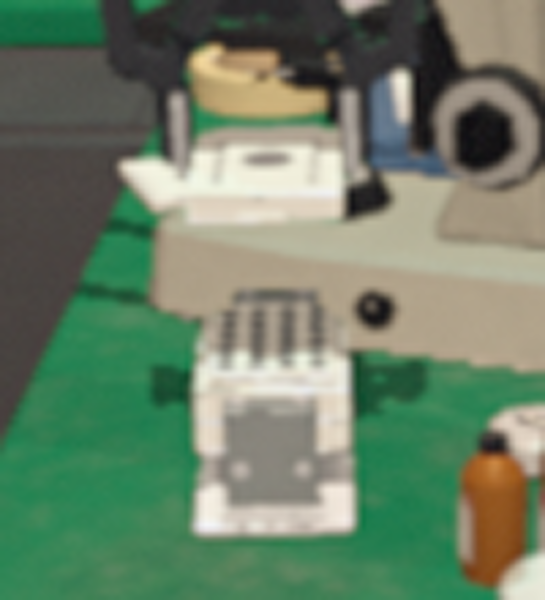

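```bash
python3 - <<'E'
from h import *
im=np.load('pics/top0.npz')['im']
b0=np.load('pics/t8.npz')['im'];u0,v0,w,h=265,200,45,50;S=12;o=[]
for off in(-.001,.001,-.003):
    b=cv2.resize(b0[v0:v0+h,u0:u0+w,::-1],None,fx=S,fy=S,interpolation=cv2.INTER_CUBIC)
    th=np.radians(93.7);x=.5621+.0008+off*np.cos(th);y=-.0432+off*np.sin(th)
    for z,c in((.1306,(255,0,0)),(.1426,(0,0,255))):
        p=((proj('top',xf(np.c_[OUT,np.full(6,z)],x,y,th))-[u0,v0]+.5)*S).astype(int);cv2.polylines(b,[p],True,c,1)
    o.append(b[:,:260])
cv2.imwrite('pics/ov2.png',np.hstack(o))
E
```

```text
(no output)
```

View pics/ov2.png

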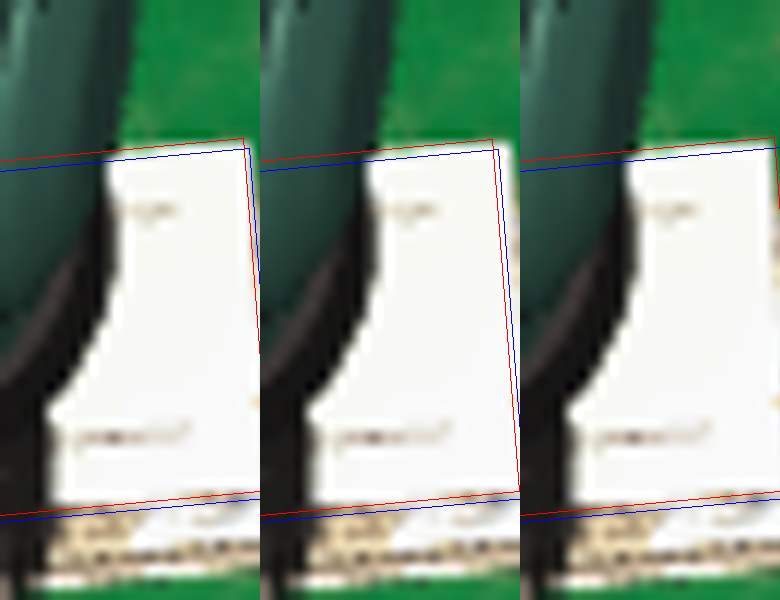

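servo_tool(
  steps=[
    [2.6, -0.3, 10, 0, 0, -0.7],
    [2.6, -0.3, 25, 0, 0, -0.7],
    [2.6, -0.3, 40, 0, 0, -0.7],
    [2.6, -0.3, 52, 0, 0, -0.7],
    [2.6, -0.3, 60, 0, 0, -0.7],
    [2.6, -0.3, 65, 0, 0, -0.7],
    [2.6, -0.3, 65, 0, 0, -0.7],
    [2.6, -0.3, 65, 0, 0, -0.7],
  ],
)

```text
clock: 16.3
position: [0.5626, -0.0408, 0.0663]
ee_rot: [0.0, 0.679, 0.734, 0.0]
contact_force: [-0.6, 0.0, -0.8]
width: 0.0626
```

```bash
python3 - <<'E'
from h import *
step(.5615,-.0406,.0545,94.4)
im,d=snap('top','t9');cv2.imwrite('pics/t9c.png',cv2.resize(im[170:290,210:330,::-1],(600,600),interpolation=cv2.INTER_CUBIC))
step(.5615,-.0406,.0545,94.4)
E
```

```text
row [0.26, -1.1, 11.82, 0.04, 0.02, 0.06] F [-0.6  0.  -0.8] w 62.6 t 16.3 q6 -0.27
row [0.32, -1.23, 12.04, 0.07, 0.02, 0.06] F [ 0.1 -0.7 -0.8] w 63.0 t 16.35 q6 -0.27
```

View pics/t9c.png

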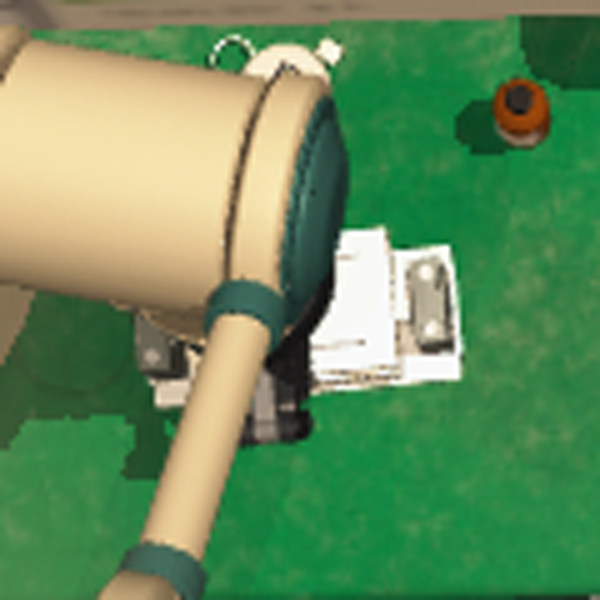

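servo_tool(
  steps=[
    [0.3, -1, 1, 0, 0, 0],
    [0.3, -1, 2, 0, 0, 0],
    [0.3, -1, 3, 0, 0, 0],
    [0.3, -1, 3, 0, 0, 0],
  ],
)

```text
clock: 16.75
position: [0.5611, -0.0405, 0.063]
ee_rot: [0.0, 0.679, 0.734, -0.0]
contact_force: [-0.1, -0.4, -1.1]
width: 0.063
```

```bash
python3 - <<'E'
from h import *
step(.5615,-.0406,.0545,94.4)
E
```

```text
row [-0.15, 0.37, 8.5, -0.0, 0.0, 0.06] F [-0.1 -0.4 -1.1] w 63.0 t 16.75 q6 -0.27
```

servo_tool(
  steps=[
    [0, 0.3, 1, 0, 0, 0],
    [0, 0.3, 2, 0, 0, 0],
    [0, 0.3, 3, 0, 0, 0],
    [0, 0.3, 4, 0, 0, 0],
    [0, 0.3, 4, 0, 0, 0],
  ],
)

```text
clock: 17.25
position: [0.5613, -0.0405, 0.0588]
ee_rot: [-0.0, 0.679, 0.734, -0.0]
contact_force: [0.6, -0.1, -0.9]
width: 0.063
```

```bash
python3 - <<'E'
from h import *
step(.5615,-.0406,.0545,94.4)
E
```

```text
row [-0.15, 0.15, 4.31, -0.02, -0.0, 0.06] F [ 0.6 -0.1 -0.9] w 63.0 t 17.25 q6 -0.27
```

servo_tool(
  steps=[
    [0, 0, 1, 0, 0, 0],
    [0, 0, 2, 0, 0, 0],
    [0, 0, 3, 0, 0, 0],
    [0, 0, 3.5, 0, 0, 0],
    [0, 0, 3.5, 0, 0, 0],
  ],
)

```text
clock: 17.75
position: [0.5616, -0.0406, 0.0558]
ee_rot: [0.0, 0.679, 0.734, 0.0]
contact_force: [0.1, -0.1, 3.6]
width: 0.063
```

```bash
python3 - <<'E'
from h import *
step(.5615,-.0406,.0545,94.4)
E
```

```text
row [0.02, -0.13, 1.3, 0.02, 0.02, 0.06] F [ 0.1 -0.1  3.6] w 63.0 t 17.75 q6 -0.27
```

servo_tool(
  steps=[
    [0, 0, 0.5, 0, 0, 0],
    [0, 0, 0.5, 0, 0, 0],
  ],
)

```text
clock: 17.95
position: [0.5616, -0.0406, 0.0551]
ee_rot: [0.0, 0.679, 0.734, 0.0]
contact_force: [-0.3, -0.9, 2.4]
width: 0.0628
```

servo_tool(
  steps=[
    [0, 0, 0, 0, 0, 0],
    [0, 0, 0, 0, 0, 0],
    [0, 0, 0, 0, 0, 0],
    [0, 0, 0, 0, 0, 0],
    [0, 0, 0, 0, 0, 0],
  ],
  hand=0,
)

```text
clock: 18.45
position: [0.5614, -0.0404, 0.0549]
ee_rot: [-0.0, 0.679, 0.734, -0.0]
contact_force: [0.3, -0.0, -0.4]
width: 0.0853
```

servo_tool(
  steps=[
    [0, 0, -10, 0, 0, 0],
    [0, 0, -30, 0, 0, 0],
    [0, 0, -60, 0, 0, 0],
    [-30, -10, -80, 0, 0, 0],
    [-70, -50, -80, 0, 0, 0],
    [-100, -90, -80, 0, 0, 0],
    [-120, -130, -80, 0, 0, 0],
    [-120, -130, -80, 0, 0, 0],
  ],
  hand=0,
)

```text
clock: 19.25
position: [0.4362, -0.172, 0.1355]
ee_rot: [-0.001, 0.681, 0.733, -0.001]
contact_force: [0.1, 0.5, -0.1]
width: 0.0851
```

```bash
python3 - <<'E'
from h import *
step(.5615,-.0420,.08,94.4)
im,d=snap('top','t10');cv2.imwrite('pics/t10c.png',cv2.resize(im[200:265,220:310,::-1],(800,578),interpolation=cv2.INTER_CUBIC))
P=cloud('top',d);im,ds=snap('side','s10');cv2.imwrite('pics/s10c.png',cv2.resize(im[120:220,250:350,::-1],(600,600),interpolation=cv2.INTER_CUBIC))
Q=P.reshape(-1,3);th=np.radians(94.4);L=(Q[:,:2]-[.5623,-.0419])@np.array([[np.cos(th),-np.sin(th)],[np.sin(th),np.cos(th)]])
for a in(-40,-25,-10,10,25,35):
    print(a,[round(float(np.nanmedian(Q[(abs(L[:,0]*1e3-a)<6)&(abs(L[:,1]*1e3-b)<6),2]))*1e3,1) for b in(-24,-12,0,12,24)])
E
```

```text
row [120.5, 134.67, 54.98, -0.22, 0.01, -0.2] F [ 0.1  0.5 -0.1] w 85.1 t 19.25 q6 -0.59
-40 [67.8, 68.1, 66.6, 67.3, 66.9]
-25 [68.8, 68.5, 68.3, 68.8, 67.2]
-10 [68.8, 68.5, 68.8, 68.9, 68.2]
10 [69.4, 68.8, 69.1, 69.7, 69.1]
25 [69.5, 70.6, 69.9, 70.1, 70.2]
35 [69.6, 70.0, 70.2, 70.5, 70.1]
```

View pics/t10c.png

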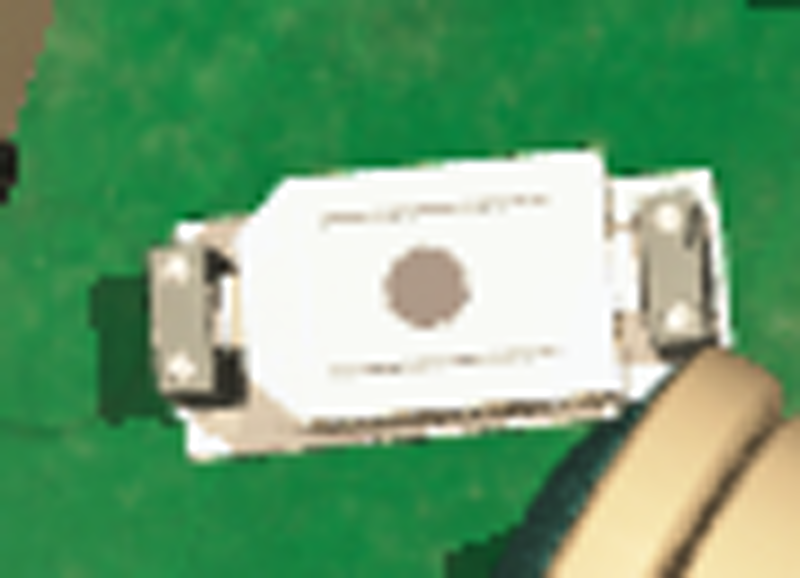

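View pics/s10c.png

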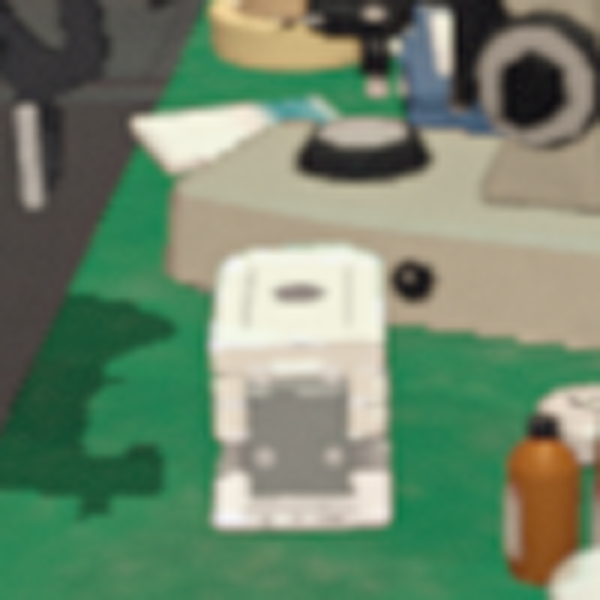

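```bash
python3 - <<'E'
from h import *
th=np.radians(94.4)
def hts(f,c=(.5623,-.0419)):
    Q=cloud('top',np.load(f'pics/{f}.npz')['d']).reshape(-1,3)
    L=(Q[:,:2]-c)@np.array([[np.cos(th),-np.sin(th)],[np.sin(th),np.cos(th)]])
    for a in(-66,-40,-25,-10,10,25,35,66):
        print(f,a,[round(float(np.nanmedian(Q[(abs(L[:,0]*1e3-a)<5)&(abs(L[:,1]*1e3-b)<6),2]))*1e3,1) for b in(-24,-12,0,12,24)])
hts('top0');hts('t5');hts('t10')
E
```

```text
top0 -66 [6.1, 58.0, 57.5, 58.4, 10.4]
top0 -40 [45.7, 45.9, 44.8, 47.5, 43.3]
top0 -25 [46.7, 47.6, 47.1, 46.7, 46.4]
top0 -10 [45.7, 47.4, 48.7, 47.7, 45.0]
top0 10 [46.3, 47.3, 47.9, 47.3, 47.3]
top0 25 [46.5, 47.6, 47.4, 47.2, 46.7]
top0 35 [46.6, 46.9, 46.2, 47.7, 44.2]
top0 66 [7.2, 57.9, 56.4, 58.0, 8.7]
t5 -66 [nan, 55.4, 56.7, 57.8, 9.0]
t5 -40 [nan, nan, nan, 54.0, 57.6]
t5 -25 [61.8, 61.5, nan, nan, 3.3]
t5 -10 [61.2, 60.4, 60.8, 62.7, nan]
t5 10 [61.2, 61.7, 61.5, 60.6, 61.1]
t5 25 [58.8, 60.3, 60.9, 62.0, 61.0]
t5 35 [60.5, 60.6, 62.0, 60.5, 59.6]
t5 66 [8.0, 58.2, 56.8, 57.8, 11.2]
t10 -66 [8.1, 58.8, 56.5, 58.0, 53.7]
t10 -40 [67.8, 68.1, 66.4, 67.8, 66.9]
t10 -25 [69.5, 68.4, 68.6, 68.3, 67.1]
t10 -10 [68.8, 68.6, 68.8, 68.8, 68.2]
t10 10 [69.4, 68.9, 69.1, 70.2, 69.0]
t10 25 [69.5, 70.6, 69.9, 69.8, 70.4]
t10 35 [69.6, 69.7, 70.2, 70.8, 70.3]
t10 66 [7.3, 57.7, 57.3, 57.9, 9.1]
  return np.nanmean(a, axis, out=out, keepdims=keepdims)
```

```bash
python3 - <<'E'
from h import *
g=grey('t10');uv=np.array([267.5,231.8])
for it in range(6):
    pt=cv2.getRectSubPix(g,(17,17),(float(uv[0]),float(uv[1])));X,Y=np.meshgrid(np.arange(17)-8,np.arange(17)-8)
    m=X**2+Y**2<60;wt=np.clip(215-pt,0,60)*m;uv=uv+[(wt*X).sum()/wt.sum(),(wt*Y).sum()/wt.sum()]
p=back('top',uv,.0688)[:2];print(uv,p)
th=np.radians(94.4);R=np.array([[np.cos(th),-np.sin(th)],[np.sin(th),np.cos(th)]])
print('rel bottom',(p-[.5623,-.0419])@R*1e3)
# outline fit in t10: mask white & z>.062
d=np.load('pics/t10.npz')['d'];im=np.load('pics/t10.npz')['im'];P=cloud('top',d)
M=(P[...,2]>.063)&white(im);M[:, :235]=0;M[:, 300:]=0;M[:205]=0;M[265:]=0
M=cv2.morphologyEx(M.astype(np.uint8),cv2.MORPH_CLOSE,np.ones((7,7)))
v,u=np.nonzero(M);B=back('top',np.c_[u,v].astype(float),.0688)[:,:2];L=(B-[.5623,-.0419])@R*1e3
print(np.percentile(L,[.3,1,99,99.7],axis=0).round(1))
# plate seated wells from t5 visible
g=grey('t5')
px=np.array([(219,277),(246,277),(274,273),(302,271),(329,269),(221,305),(249,304),(277,302),(305,300),(223,333),(251,331),(279,329),(226,361),(254,358),(281,355)])/5.+[210,170]-.5
c=np.array([cent(g,*q) for q in px]);Q=back('top',c,.061)[:,:2]
A=np.array([(i,j) for i,j in [(2.5,-1.5),(1.5,-1.5),(.5,-1.5),(-.5,-1.5),(-1.5,-1.5),(2.5,-.5),(1.5,-.5),(.5,-.5),(-.5,-.5),(2.5,.5),(1.5,.5),(.5,.5),(2.5,1.5),(1.5,1.5),(.5,1.5)]])*.0128
E=(Q-A@R.T-[.5623,-.0419])@R*1e3;print(E.round(1).tolist(),np.median(E,0))
E
```

```text
[267.48879941 231.86848583] [ 0.56217525 -0.04230276]
rel bottom [-0.39199855  0.15528579]
[[-54.5 -31.5]
 [-50.1 -30.9]
 [ 49.9  74.3]
 [ 55.2  77.6]]
[[0.1, -0.3], [0.8, 0.9], [0.2, -0.1], [0.1, 0.1], [0.3, -0.1], [0.0, 0.3], [0.1, -0.0], [0.1, 0.2], [0.1, 0.5], [0.0, -0.1], [-0.0, 0.2], [0.1, 0.0], [0.0, 0.1], [-0.0, -0.1], [-0.0, 0.1]] [0.06167538 0.09527227]
```

```bash
python3 - <<'E'
from h import *
th=np.radians(94.4);R=np.array([[np.cos(th),-np.sin(th)],[np.sin(th),np.cos(th)]])
g=grey('t10');d=0
# cover long top edge (towards +world x, y=-32 local) : find edge subpixel along local x, at z=.067+.. (tilted) and slots
def zt(a): return .0672+(a+.040)*.038
def edge(b0,b1,kind,f='t10',zf=zt):
    g=grey(f);out=[]
    for a in np.arange(-.034,.030,.004):
        bs=np.linspace(b0,b1,121);L=np.c_[np.full(121,a),bs];W=L@R.T+[.5623,-.0419]
        uv=proj('top',np.c_[W,np.full(121,zf(a))]).astype(np.float32)
        pr=cv2.remap(g,uv[:,0].copy(),uv[:,1].copy(),cv2.INTER_LINEAR).ravel()
        if kind=='edge': k=np.argmax(np.abs(np.gradient(cv2.GaussianBlur(pr[:,None],(1,9),0).ravel())))
        else: k=np.argmin(cv2.GaussianBlur(pr[:,None],(1,9),0).ravel())
        out.append((a,bs[k]))
    o=np.array(out);p=np.polyfit(o[:,0],o[:,1],1);r=o[:,1]-np.polyval(p,o[:,0]);o=o[abs(r)<.001]
    p=np.polyfit(o[:,0],o[:,1],1);print(kind,b0,len(o),'slope deg',np.degrees(np.arctan(p[0])).round(2),'at0',(p[1]*1e3).round(2))
edge(-.038,-.026,'edge');edge(-.026,-.014,'slot');edge(.014,.026,'slot')
edge(.027,.037,'edge')
E
```

```text
edge -0.038 15 slope deg -0.06 at0 -31.79
slot -0.026 16 slope deg 0.38 at0 -19.78
slot 0.014 15 slope deg -0.56 at0 19.63
edge 0.027 10 slope deg -1.31 at0 32.29
```

```bash
python3 - <<'E'
from h import *
step(.5596,-.0149,.085,94.4)
E
```

```text
row [146.72, 129.93, 51.09, 0.1, 0.04, -0.1] F [ 0.2 -0.2  0.6] w 85.5 t 19.35 q6 -0.59
```

servo_tool(
  steps=[
    [30, 27, 0, 0, 0, 0],
    [65, 57, 0, 0, 0, 0],
    [100, 88, 0, 0, 0, 0],
    [130, 115, 10, 0, 0, 0],
    [146.5, 130, 30, 0, 0, 0],
    [146.5, 130, 48, 0, 0, 0],
    [146.5, 130, 51, 0, 0, 0],
    [146.5, 130, 51, 0, 0, 0],
  ],
  hand=255,
)

```text
clock: 20.15
position: [0.5597, -0.013, 0.0836]
ee_rot: [-0.0, 0.678, 0.735, -0.0]
contact_force: [-1.1, -0.2, 0.2]
width: -0.0003
```

```bash
python3 - <<'E'
from h import *
step(.5596,-.0149,.0705,94.4)
E
```

```text
row [-1.88, -0.25, 13.15, -0.05, -0.02, 0.15] F [-1.1 -0.2  0.2] w -0.3 t 20.15 q6 -0.23
```

servo_tool(
  steps=[
    [-1, 0, 4, 0, 0, 0],
    [-1, 0, 8, 0, 0, 0],
    [-1, 0, 11, 0, 0, 0],
    [-1, 0, 13, 0, 0, 0],
    [-1, 0, 13, 0, 0, 0],
  ],
)

```text
clock: 20.65
position: [0.5593, -0.0153, 0.0709]
ee_rot: [-0.0, 0.679, 0.734, -0.0]
contact_force: [1.2, -0.2, 0.5]
width: 0.0
```

servo_tool(
  steps=[
    [0, 0, 1, 0, 0, 0],
    [0, 0, 1, 0, 0, 0],
  ],
)

```text
clock: 20.85
position: [0.5597, -0.0152, 0.0701]
ee_rot: [0.0, 0.679, 0.734, 0.0]
contact_force: [0.1, -0.3, -0.5]
width: -0.0002
```

servo_tool(
  steps=[
    [0, 0, 1, 0, 0, 0],
    [0, 0, 1, 0, 0, 0],
  ],
)

```text
clock: 21.05
position: [0.5597, -0.0151, 0.0692]
ee_rot: [0.0, 0.679, 0.734, 0.0]
contact_force: [-0.3, 0.0, -0.0]
width: 0.0
```

servo_tool(
  steps=[
    [0, 0, 1, 0, 0, 0],
    [0, 0, 1, 0, 0, 0],
  ],
)

```text
clock: 21.25
position: [0.5593, -0.015, 0.0678]
ee_rot: [-0.0, 0.679, 0.734, -0.0]
contact_force: [-0.6, -0.4, 0.2]
width: -0.0001
```

servo_tool(
  steps=[
    [0, 0, 1, 0, 0, 0],
    [0, 0, 1, 0, 0, 0],
  ],
)

```text
clock: 21.45
position: [0.5595, -0.015, 0.0671]
ee_rot: [-0.0, 0.679, 0.734, -0.0]
contact_force: [-0.7, -0.5, 0.9]
width: 0.0001
```

```bash
python3 - <<'E'
from h import *
im,d=snap('side','s11');cv2.imwrite('pics/s11c.png',cv2.resize(im[120:220,250:350,::-1],(600,600),interpolation=cv2.INTER_CUBIC))
step(.5596,-.0149,.0705,94.4)
E
```

```text
row [0.11, 0.11, -3.42, -0.0, 0.0, 0.06] F [-0.6 -0.1  1.9] w -0.2 t 21.5 q6 -0.23
```

View pics/s11c.png

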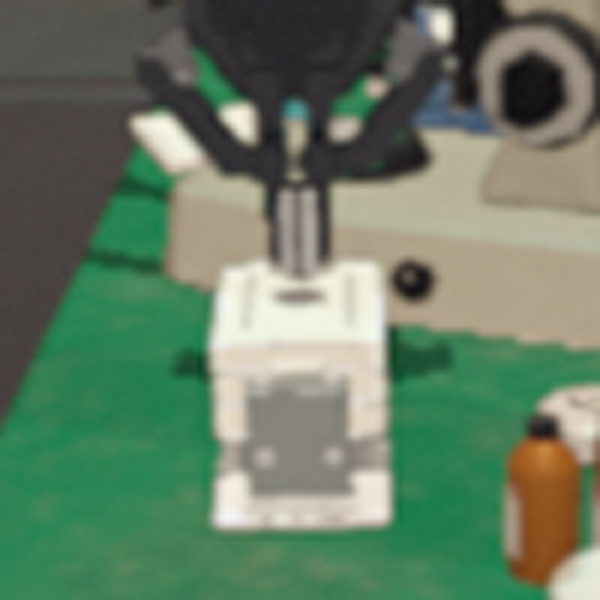

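servo_tool(
  steps=[
    [0, 0, -10, 0, 0, 0],
    [0, 0, -30, 0, 0, 0],
    [-30, -30, -40, 0, 0, 0],
    [-75, -75, -40, 0, 0, 0],
    [-110, -110, -40, 0, 0, 0],
    [-130, -135, -40, 0, 0, 0],
    [-130, -135, -40, 0, 0, 0],
  ],
)

```text
clock: 22.2
position: [0.4313, -0.1579, 0.1075]
ee_rot: [-0.0, 0.681, 0.732, -0.001]
contact_force: [-0.2, 0.4, 0.3]
width: 0.0002
```

```bash
cat >> h.py <<'E'
def hts(f,c=(.5623,-.0419),th=np.radians(94.4)):
    Q=cloud('top',np.load(f'pics/{f}.npz')['d']).reshape(-1,3)
    L=(Q[:,:2]-c)@np.array([[np.cos(th),-np.sin(th)],[np.sin(th),np.cos(th)]])
    for a in(-66,-40,-25,-10,10,25,35,66):
        print(f,a,[round(float(np.nanmedian(Q[(abs(L[:,0]*1e3-a)<5)&(abs(L[:,1]*1e3-b)<6),2]))*1e3,1) for b in(-24,-12,0,12,24)])
E
python3 - <<'E'
from h import *
im,d=snap('top','t12');hts('t12');cv2.imwrite('pics/t12c.png',cv2.resize(im[200:265,220:310,::-1],(800,578),interpolation=cv2.INTER_CUBIC))
step(.5615,-.0418,.085,94.4)
E
```

```text
t12 -66 [6.4, 57.9, 56.9, 57.3, 7.9]
t12 -40 [67.2, 66.2, 67.5, 67.9, 67.4]
t12 -25 [67.0, 67.6, 67.8, 66.3, 67.9]
t12 -10 [67.2, 66.7, 68.3, 67.2, 67.9]
t12 10 [67.6, 67.6, 67.3, 66.1, 67.2]
t12 25 [67.8, 67.5, 67.9, 68.2, 68.1]
t12 35 [68.6, 66.4, 67.0, 65.9, 67.6]
t12 66 [8.1, 58.2, 56.8, 57.6, 10.5]
row [105.25, 135.99, 22.7, 0.01, 0.03, -0.2] F [ 0.5  1.2 -0.2] w -0.2 t 22.25 q6 -0.57
```

View pics/t12c.png

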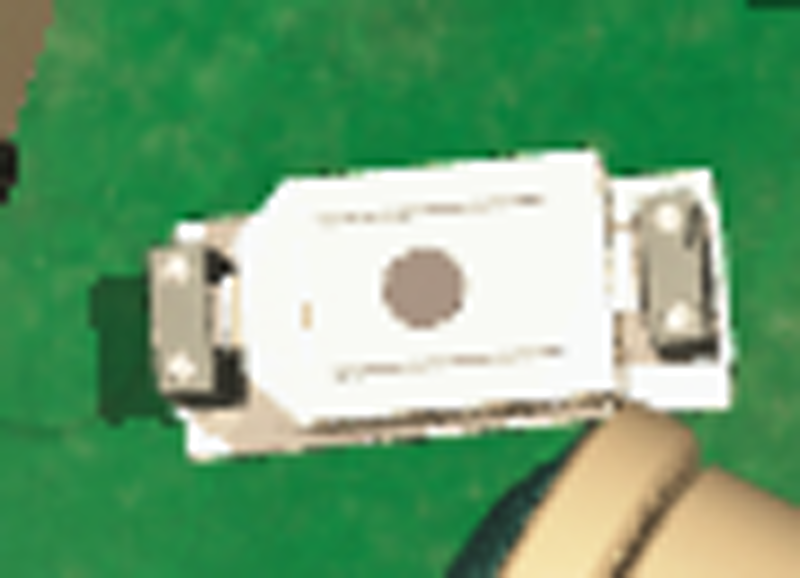

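servo_tool(
  steps=[
    [20, 26, 0, 0, 0, 0],
    [50, 65, 0, 0, 0, 0],
    [80, 104, 0, 0, 0, 0],
    [100, 130, 5, 0, 0, 0],
    [105, 136, 15, 0, 0, 0],
    [105, 136, 22, 0, 0, 0],
    [105, 136, 22, 0, 0, 0],
    [105, 136, 22, 0, 0, 0],
  ],
)

```text
clock: 23.05
position: [0.5612, -0.0404, 0.0847]
ee_rot: [-0.001, 0.679, 0.734, -0.001]
contact_force: [-0.4, -0.7, 0.1]
width: 0.0
```

```bash
python3 - <<'E'
from h import *
step(.5615,-.0418,.068,94.4)
E
```

```text
row [-1.38, 0.23, 16.74, -0.1, -0.0, 0.02] F [-0.4 -0.7  0.1] w 0.0 t 23.05 q6 -0.27
```

servo_tool(
  steps=[
    [-1.2, 0, 5, 0, 0, 0],
    [-1.2, 0, 10, 0, 0, 0],
    [-1.2, 0, 14, 0, 0, 0],
    [-1.2, 0, 16.5, 0, 0, 0],
    [-1.2, 0, 16.5, 0, 0, 0],
  ],
)

```text
clock: 23.55
position: [0.5621, -0.0412, 0.0681]
ee_rot: [-0.0, 0.679, 0.734, -0.0]
contact_force: [0.5, -0.3, -0.2]
width: 0.0001
```

servo_tool(
  steps=[
    [0, 0, 1, 0, 0, 0],
    [0, 0, 2, 0, 0, 0],
    [0, 0, 2, 0, 0, 0],
  ],
)

```text
clock: 23.85
position: [0.5627, -0.0411, 0.0669]
ee_rot: [0.0, 0.679, 0.734, 0.0]
contact_force: [-0.8, -0.1, 2.7]
width: 0.0001
```

servo_tool(
  steps=[
    [0, 0, 1, 0, 0, 0],
    [0, 0, 2, 0, 0, 0],
    [0, 0, 3, 0, 0, 0],
    [0, 0, 3, 0, 0, 0],
  ],
)

```text
clock: 24.25
position: [0.5628, -0.0411, 0.0642]
ee_rot: [0.0, 0.679, 0.734, 0.0]
contact_force: [-0.7, 0.1, 7.6]
width: 0.0004
```

servo_tool(
  steps=[
    [0, 0, 1, 0, 0, 0],
    [0, 0, 2, 0, 0, 0],
    [0, 0, 2, 0, 0, 0],
  ],
)

```text
clock: 24.55
position: [0.5629, -0.0409, 0.0625]
ee_rot: [0.0, 0.679, 0.734, 0.0]
contact_force: [-1.1, 0.2, 8.6]
width: -0.0001
```

servo_tool(
  steps=[
    [0, 0, 1, 0, 0, 0],
    [0, 0, 2, 0, 0, 0],
    [0, 0, 2, 0, 0, 0],
  ],
)

```text
clock: 24.85
position: [0.5631, -0.0411, 0.0611]
ee_rot: [0.001, 0.679, 0.734, 0.0]
contact_force: [-2.5, 1.0, 12.0]
width: -0.0004
```

servo_tool(
  steps=[
    [0, -0.5, 0.5, 0, 0, 0],
    [0, -0.5, 1, 0, 0, 0],
    [0, -0.5, 1, 0, 0, 0],
  ],
)

```text
clock: 25.15
position: [0.563, -0.0411, 0.0607]
ee_rot: [0.001, 0.679, 0.734, 0.001]
contact_force: [-3.7, 0.3, 13.9]
width: -0.0005
```

servo_tool(
  steps=[
    [0, 0, 0.5, 0, 0, 0],
    [0, 0, 1, 0, 0, 0],
    [0, 0, 1, 0, 0, 0],
  ],
)

```text
clock: 25.45
position: [0.5631, -0.041, 0.0599]
ee_rot: [0.001, 0.679, 0.734, 0.001]
contact_force: [-3.8, 1.7, 15.5]
width: -0.0005
```

```bash
python3 - <<'E'
from h import *
s=telemetry.get_state();print(s['contact_force'],s['moment'],s['position'])
im,d=snap('side','s13');cv2.imwrite('pics/s13c.png',cv2.resize(im[120:220,250:350,::-1],(600,600),interpolation=cv2.INTER_CUBIC))
E
```

```text
[-3.82466846  1.70932213 15.53803243] [ 0.22196982  0.53271858 -0.03380409] [ 0.56306147 -0.04103388  0.05989151]
```

View pics/s13c.png

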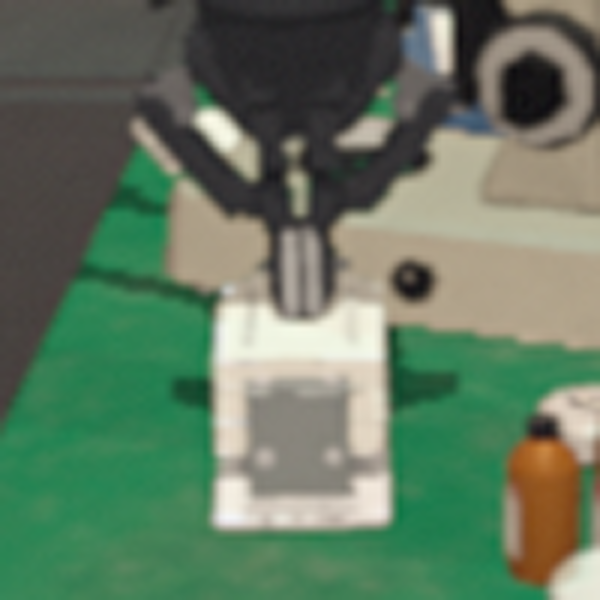

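servo_tool(
  steps=[
    [0, -0.7, 0.5, 0, 0, 0],
    [0, -0.7, 1, 0, 0, 0],
    [0, -0.7, 1, 0, 0, 0],
  ],
)

```text
clock: 25.8
position: [0.563, -0.0411, 0.0592]
ee_rot: [0.002, 0.679, 0.734, 0.001]
contact_force: [-2.9, 1.5, 16.2]
width: 0.0002
```

servo_tool(
  steps=[
    [0, 0, 0.5, 0, 0, 0],
    [0, 0, 1, 0, 0, 0],
    [0, 0, 1, 0, 0, 0],
  ],
)

```text
clock: 26.1
position: [0.563, -0.041, 0.0583]
ee_rot: [0.002, 0.679, 0.734, 0.001]
contact_force: [-2.4, 2.3, 17.3]
width: 0.0002
```

servo_tool(
  steps=[
    [0, -0.3, 0.5, 0, 0, 0],
    [0, -0.3, 1, 0, 0, 0],
    [0, -0.3, 1, 0, 0, 0],
  ],
)

```text
clock: 26.4
position: [0.563, -0.0409, 0.057]
ee_rot: [0.002, 0.679, 0.734, 0.002]
contact_force: [-1.1, 1.9, 14.7]
width: 0.0002
```

servo_tool(
  steps=[
    [0, 0, 0.5, 0, 0, 0],
    [0, 0, 0.5, 0, 0, 0],
  ],
)

```text
clock: 26.6
position: [0.563, -0.041, 0.0558]
ee_rot: [0.002, 0.679, 0.734, 0.002]
contact_force: [0.4, 1.3, 9.0]
width: 0.0006
```

servo_tool(
  steps=[
    [0, 0, 0.5, 0, 0, 0],
    [0, 0, 0.5, 0, 0, 0],
  ],
)

```text
clock: 26.8
position: [0.563, -0.041, 0.0551]
ee_rot: [0.002, 0.679, 0.734, 0.002]
contact_force: [0.3, 2.0, 9.3]
width: 0.0002
```

servo_tool(
  steps=[
    [0, 0, 0.5, 0, 0, 0],
    [0, 0, 0.5, 0, 0, 0],
  ],
)

```text
clock: 27.0
position: [0.563, -0.041, 0.0546]
ee_rot: [0.002, 0.679, 0.734, 0.002]
contact_force: [0.6, 1.7, 8.6]
width: -0.0
```

servo_tool(
  steps=[
    [0, 0, 0.5, 0, 0, 0],
    [0, 0, 0.5, 0, 0, 0],
  ],
)

```text
clock: 27.2
position: [0.5629, -0.041, 0.0536]
ee_rot: [0.002, 0.679, 0.734, 0.001]
contact_force: [1.4, 1.6, 4.5]
width: -0.0001
```

servo_tool(
  steps=[
    [0, 0, 0.5, 0, 0, 0],
    [0, 0, 0.5, 0, 0, 0],
  ],
)

```text
clock: 27.4
position: [0.563, -0.0411, 0.0529]
ee_rot: [0.002, 0.679, 0.734, 0.001]
contact_force: [1.3, 1.5, 5.3]
width: 0.0001
```

servo_tool(
  steps=[
    [0, 0, 0.5, 0, 0, 0],
    [0, 0, 0.5, 0, 0, 0],
  ],
)

```text
clock: 27.6
position: [0.563, -0.041, 0.0524]
ee_rot: [0.002, 0.679, 0.734, 0.001]
contact_force: [1.6, 1.4, 5.1]
width: 0.0001
```

servo_tool(
  steps=[
    [0, 0, 0.3, 0, 0, 0],
    [0, 0, 0.3, 0, 0, 0],
  ],
)

```text
clock: 27.8
position: [0.563, -0.041, 0.0521]
ee_rot: [0.002, 0.679, 0.734, 0.001]
contact_force: [1.9, 1.3, 4.2]
width: 0.0003
```

```bash
python3 - <<'E'
from h import *
s=telemetry.get_state();print(s['contact_force'],s['moment'],s['position'])
im,d=snap('side','s14');cv2.imwrite('pics/s14c.png',cv2.resize(im[120:220,250:350,::-1],(600,600),interpolation=cv2.INTER_CUBIC))
E
```

```text
[1.92523481 1.25922449 4.2140355 ] [ 0.25684864 -0.22878616 -0.0189477 ] [ 0.5629501  -0.04104117  0.0521377 ]
```

View pics/s14c.png

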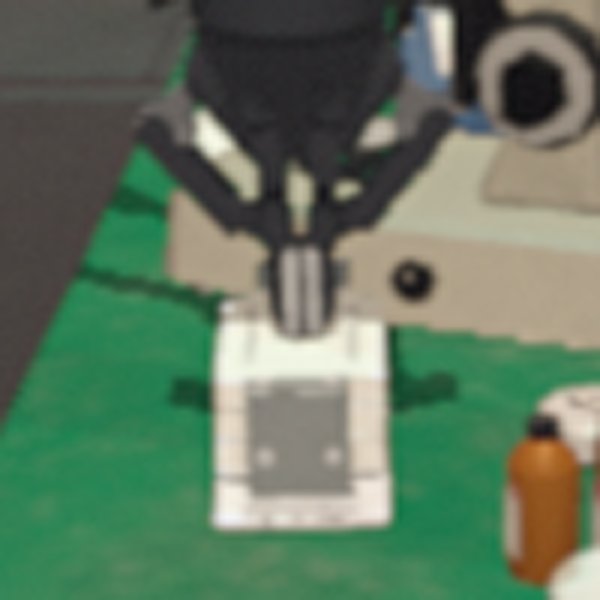

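servo_tool(
  steps=[
    [0, 0, -0.5, 0, 0, 0],
    [0, 0, -1, 0, 0, 0],
    [0, 0, -1.5, 0, 0, 0],
    [0, 0, -2, 0, 0, 0],
    [0, 0, -2, 0, 0, 0],
  ],
)

```text
clock: 28.35
position: [0.5626, -0.0412, 0.0538]
ee_rot: [0.001, 0.679, 0.734, 0.001]
contact_force: [1.7, 1.3, 4.8]
width: -0.0003
```

servo_tool(
  steps=[
    [0, 0, -0.5, 0, 0, 0],
    [0, 0, -1, 0, 0, 0],
    [0, 0, -1.5, 0, 0, 0],
    [0, 0, -2, 0, 0, 0],
    [0, 0, -2, 0, 0, 0],
  ],
)

```text
clock: 28.85
position: [0.5602, -0.0412, 0.0548]
ee_rot: [-0.001, 0.679, 0.734, -0.001]
contact_force: [0.3, -0.9, 0.8]
width: 0.0001
```

servo_tool(
  steps=[
    [0, 0, -2, 0, 0, 0],
    [0, 0, -15, 0, 0, 0],
    [0, 0, -40, 0, 0, 0],
    [-35, -35, -55, 0, 0, 0],
    [-75, -75, -55, 0, 0, 0],
    [-105, -110, -55, 0, 0, 0],
    [-110, -135, -55, 0, 0, 0],
    [-110, -135, -55, 0, 0, 0],
  ],
)

```text
clock: 29.65
position: [0.4314, -0.1621, 0.111]
ee_rot: [-0.001, 0.68, 0.733, -0.001]
contact_force: [1.2, 0.4, -0.4]
width: 0.0004
```

```bash
python3 - <<'E'
from h import *
im,d=snap('top','t15');hts('t15');cv2.imwrite('pics/t15c.png',cv2.resize(im[200:265,220:310,::-1],(800,578),interpolation=cv2.INTER_CUBIC))
im,d=snap('side','s15');cv2.imwrite('pics/s15c.png',cv2.resize(im[120:220,250:350,::-1],(600,600),interpolation=cv2.INTER_CUBIC))
step(.5615,-.0418,.085,94.4)
E
```

```text
t15 -66 [6.6, 58.0, 57.0, 56.7, 7.9]
t15 -40 [54.5, 54.0, 54.0, 55.4, 54.2]
t15 -25 [54.4, 54.6, 54.8, 54.1, 55.2]
t15 -10 [54.2, 54.4, 55.2, 54.0, 54.8]
t15 10 [54.7, 54.4, 54.3, 54.3, 53.8]
t15 25 [53.9, 53.9, 53.4, 53.9, 54.1]
t15 35 [54.6, 53.9, 53.8, 55.1, 54.1]
t15 66 [7.8, 57.9, 57.2, 58.5, 9.7]
row [110.12, 134.84, 26.48, 0.12, 0.05, -0.03] F [-0.2 -0.5  0.2] w 0.2 t 29.75 q6 -0.58
```

View pics/t15c.png

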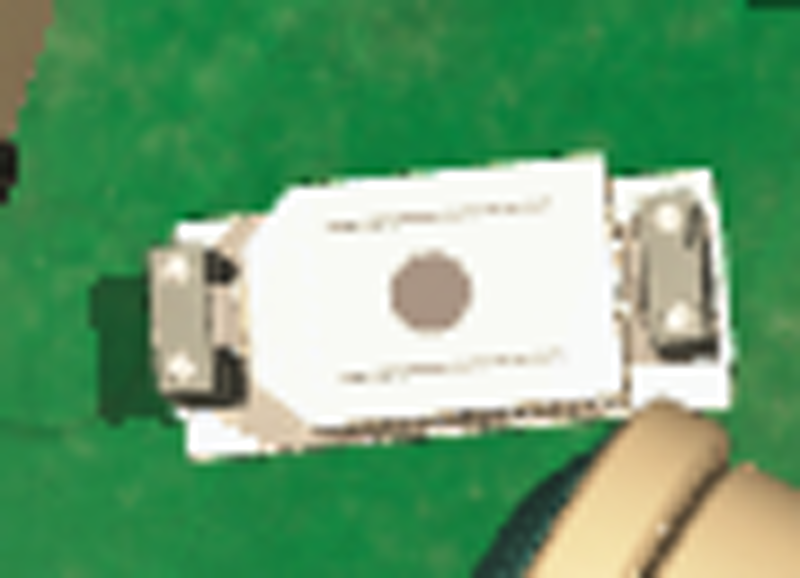

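View pics/s15c.png

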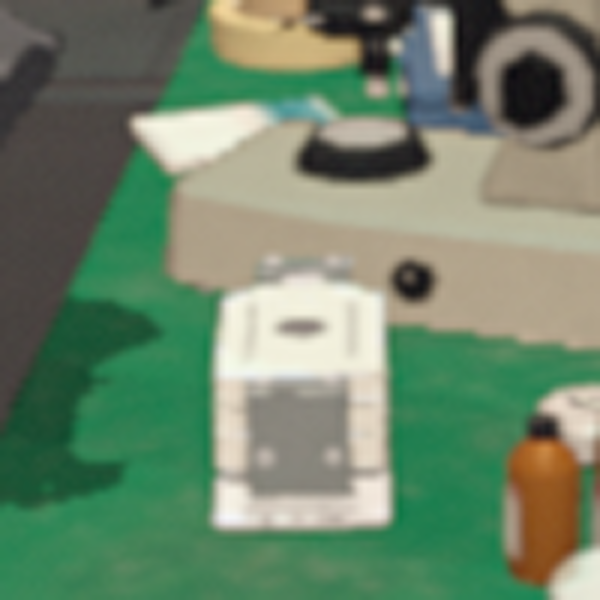

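```bash
python3 -c "
from h import *
print(sign_off())"
```

```text
the job is handed in; nothing more can be done
None
```

The loose plate is stacked on the carrier plate, the cover is on top the same way round, and both catches have snapped over its tongues. I handed the job in at about 29.8 s; `sign_off()` gives no verdict.

- **Stacking:** The plate went on cut corners over cut corners. Its rim measured level at about 61 mm and its wells lay within about 0.1 mm of the plate below.
- **Cover seating:** On release, the cover's cut-corner end stood about 3 mm too high. I touched that end lightly with the shut fingers (about 2 N at most), and it dropped level at about 67 mm.
- **Pressing:** I pressed on the grey mark. The force climbed to a highest reading of 17.3 N, fell to about 9 N, then to about 4.5 N at the click. I went about 1.5 mm past that reading to be sure, to about 15 mm down, short of the 17.5 mm hard stop.
- **Last checks, gripper clear:** The top-camera depth shows the cover staying down by itself and level. Its top is at about 54 mm everywhere, so its centre is near 48 mm, inside the 44–49 mm range but near the upper end. The floor is about 12.7 mm down, just past the 12.5 mm lower limit. I steered clear of the other things and saw none of them move, though I did not measure them again.

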